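Turn the mug carousel and hang up the blue mug

ROBOT

A 6-joint arm with a two-finger parallel gripper is mounted at the origin on the work surface. World frame = base frame: x ahead of the robot, y to its left, z up, the work surface at z = 0. Lengths are in m, angles in rad, forces in N, time in s.
With the tool pointing down it reaches from about 0.275 to 0.825 m from the base axis. Payload 4.9 kg.
Tool frame: the origin (TCP) lies at the very end of the fingers, on their centre line; the grasp point (between the pads) lies 19 mm behind it; z points along the fingers, y is the direction in which the jaws open and shut (so a half turn about z gives the same grasp; the last joint's range is limited). The gripper opens to 85 mm and grips with 20 to 120 N. Pads are 22 mm wide; open, the fingers measure 114 mm over their backs; the gripper's body (76 mm by 85 mm) begins 54 mm behind the grasp point. The pads swing forward as they close: fully open they stand 13 mm farther back than shut.
Start: joints at [-1.386, 0.326, -0.193, 1.052, 0, 1.437], TCP at [0.172, -0.522, 0.231] pointing down, gripper open.
Joint ranges: [-2.65, 2.65], [-0.97, 1.79], [-1.3, 1.35], [-1.93, 2.1], [-1.47, 1.37], [-3.14, 3.14]. Speed limits (rad/s): [2.57, 2.57, 3.14, 3.14, 3.14, 3.14].

INTERFACE

Orientations are given as a unit quaternion [w, x, y, z].
In Python, from bench import env, imaging gives the robot as it stands.
- The arm moves only by the tool play_rows, never from a script. Its argument "motion" is text: rows parted by semicolons, each of 4 numbers parted by spaces: the shift along the world's x, y, z in mm, then the turn about the world's z in rad. In form: dx dy dz turn; .... A call has exactly 5 rows; each row shifts and turns the pose as measured when the row begins; what a row does not reach is not made up. A row lasts 1/10 s, in which the tool goes at most 50 mm and 8.59 degrees, less where a joint would pass 70% of its speed; a pose out of reach is approached as far as the arm can. A call with a gripper value outside its range is refused whole. "grip" is the closure, from 0 (fully open) to 1 (shut), set as the call begins (left out, the last holds). The fingers move at their own pace and stop on an object; "newtons" is the grip in N (left out, the last holds). Time passes only in rows, so rows that do not move let the fingers close, or fill a call up. It gives the time, the measured TCP pose, the force and the opening at its end, in the units of the state.
- env.get_obs(): the state, without advancing time (a new reading comes with each control period).
- imaging.capture(name): name is "scene" or "top" or "wrist"; returns a dict with "image" (384x512x3 uint8, red, green, blue), "depth" (384x512 float32, m along the optical axis (not along the pixel's ray), 0 where there is no reading), "intrinsics" (3x3 intrinsics, pixels), "k1" (the pictures are not rectified: a ray, as slopes to the right and down, at radius r is drawn at 1 + k1 r^2 times it, then the intrinsics apply), "cam_to_world" (4x4, takes a point from camera to world coordinates). Camera axes: x right, y down, z forward; pixel columns grow to the right and rows downward; lengths in m; the calibration is good to about 2 mm. A picture is of the moment at which its call begins.
- env.close_job(): hands the job in, once; it reports no verdict.
The state is a dict: "time_s": time; "joints": joint angles; "joint_velocities": joint speeds; "joint_torque": joint torques, N m; "position": TCP position; "orientation": TCP orientation; "force": force on the tool from outside, world axes, zero at the start; "moment": the same for the moment, N m; "gripper_width": finger opening in m.
Only numpy, scipy, OpenCV 4.12 (cv2) and the standard library are available. Lean on these libraries where they do the work, as an engineer would, in place of code of your own. Each camera call takes 0.05 s, during which the arm holds its last target.

TASK

Push the mug carousel round until its one free hook points to the front, towards the robot, then hang the blue mug on that hook by its handle, gently, without ramming or pushing it hard against the carousel. Leave the mug hanging at rest, no longer swinging, with the hook still at the front, and do not disturb the teapot, the bowl or the tongs.

Things in the scene. Friction and masses are not known exactly. Their poses are not given: they have to be found in the camera images.
- stand: Round wooden foot of the mug carousel, 170 mm across, 16 mm high, fixed. Origin: centre of its underside, on the carousel's axis. Axes parallel to the world's; its -x side is the front, towards the robot. On the axis, the carousel's wooden cap (32 mm across, flat top 16 mm) has its top 200 to 250 mm above the counter: unknown, not in the readings; look, or feel for it with a force stop (bears 60 N).
- turntable: Turning part of the carousel: steel disc 100 mm across, column under 36 mm across, and above it a hub with three hooks 120 degrees apart. Turns without end both ways about the vertical, friction about 0.07 N m, stays where left. Origin on the axis, 18 mm above the counter. The FREE hook runs along its -x axis. The telescopic column is clamped at a height that varies from start to start.
- hook_foot (a point): Point 78 mm from the axis, 18 mm above the counter, straight below the free hook: gives its direction, not its height. The hook is a straight steel bar 8 mm thick, sloping up outwards by 15 degrees, ending in a black ball 12 mm across 110 mm from the axis. Its centre line lies below the cap's top by 40 mm at the hub (12 mm from the axis), 22 mm at 78 mm (hang the mug here), 14 mm at the ball.
- mug_centre (a point): Centre (half-way up) of the loose blue mug: outside diameter 64 mm, 80 mm high, open at the top, wall 3.5 mm, about 0.2 kg, standing upright on the counter. Its z axis is the mug's axis, +y points to its handle.
- mug_handle (a point): Centre of the opening in the blue mug's handle, 46 mm from the mug's axis along +y, 43 mm above its underside. The opening lies in the mug's y-z plane, 27 mm wide, 37 mm high; the bar is 9 mm thick. The hook goes through along the mug's x. Let go, the mug turns down about the hook until it leans 60 to 70 degrees, handle up; let go upright it swings hard for many seconds, let down tilted it soon rests.
- teapot: White ceramic teapot with lid, about 130 mm across, 126 mm high, spout to its +y, handle to -y. Bystander; origin at the centre of its underside.
- bowl: Orange plastic bowl, 170 mm across, 65 mm high. Bystander; origin under its centre.
- tongs_a: Steel tongs, 220 mm long, 18 mm high, lying along their own x. Bystander; origin near the middle, at the underside.
- tongs_b: Second steel tongs, same size. Bystander.
- white_foot (a point): Point 78 mm from the axis, 18 mm above the counter, below the second hook, which carries a white mug. That mug swings a little about its hook, stays on it, reaches 100 mm below the hook and 55 mm to either side of it.
- green_foot (a point): The same for the third hook, with its green mug.
Mind the look-alikes: they are no part of the job. Of the things that look like the stand, the largest one is meant. Several things look just like the part that bears mug_centre: the one meant starts nearest to the robot's base.

How it is judged:
By the outcome, as a careful person would: the job done as asked, in the order asked, and still so for the second after the job is handed in, with the robot touching nothing.
It also fails if it takes over 69 s, if anything falls off the work surface, if the arm or the gripper's body presses on something with over 40 N, if the wrist force passes 120 N, or if a joint passes its speed limit or range.

## Working session

There is one attempt and no reset: what is moved stays moved. The work goes in short steps, Python scripts to look and compute and a tool call to move; the robot and the scene stay as the last step left them, time stands still between calls to the robot, and variables do not carry over. Pictures are saved under pics/ and viewed, and the job is handed in when it is done.

Besides the shell and the picture viewer there is one more tool, called after "Call:" as name(argument=value, ...) on one line, values as JSON. play_rows: Moves the arm, as the interface text tells. Its arguments: {"type":"object","properties":{"motion":{"type":"string"},"grip":{"type":"number"},"newtons":{"type":"number"}},"required":["motion"]}

```bash
ls; mkdir -p pics
cat > h.py <<'E'
import numpy as np, cv2
from bench import env, imaging
def cap(n,tag):
    c=imaging.capture(n); cv2.imwrite(f'pics/{tag}.png',cv2.cvtColor(c['image'],cv2.COLOR_RGB2BGR)); np.savez(f'pics/{tag}.npz',**c); return c
def pts(c):
    K=np.array(c['intrinsics'],float);k=float(c['k1']);d=c['depth'];h,w=d.shape
    u,v=np.meshgrid(np.arange(w),np.arange(h))
    p=np.stack([u,v],-1).reshape(-1,1,2).astype(float)
    # drawn = (1+k r^2) * ray
    q=cv2.undistortPoints(p,K,np.array([k,0,0,0,0.])).reshape(h,w,2)
    P=np.dstack([q*d[...,None],d])
    T=c['cam_to_world']; W=P@T[:3,:3].T+T[:3,3]; W[d==0]=np.nan
    return W
E
python3 - <<'E'
from h import *
for n in ('scene','top','wrist'):
    c=cap(n,n+'0'); print(n,c['cam_to_world'][:3,3],c['cam_to_world'][:3,2],c['k1'],c['intrinsics'][0])
print(env.get_obs())
E
```

```text
pics
scene [1.56654014 0.23147973 1.01985781] [-0.71403941 -0.17568295 -0.67770437] 0.027777663621981988 [447.11091471   0.         260.70786417]
top [ 0.43521695 -0.01879606  1.04982045] [ 1.12833365e-01  8.11101434e-04 -9.93613594e-01] -0.10368452701269315 [361.62711653   0.         258.88387413]
wrist [ 0.24096565 -0.499608    0.3740441 ] [-0.26104025 -0.08363065 -0.96169845] -0.052992564083901295 [339.33900679   0.         256.48503949]
{'time_s': 0.15, 'joints': array([-1.38617796e+00,  3.26809860e-01, -1.93345011e-01,  1.05199691e+00,
        3.33019829e-05,  1.43658878e+00]), 'joint_velocities': array([-5.46595919e-05, -5.72197686e-04,  3.64286308e-03, -6.93483470e-04,
        1.36548715e-03,  4.19708349e-05]), 'joint_torque': array([ 1.78710678e-03, -4.43700600e+01,  2.62666529e+01,  1.04307127e-02,
       -1.81549553e-04,  5.68854297e-08]), 'position': array([ 0.17233422, -0.52184339,  0.23066547]), 'orientation': array([-6.77928874e-04,  9.87320414e-01,  1.58738590e-01, -4.34816826e-07]), 'force': array([-0.42879024,  0.43743691,  0.29318972]), 'moment': array([ 0.06194305,  0.06531247, -0.01241308]), 'gripper_width': 0.08548359909494757}
```

View pics/scene0.png

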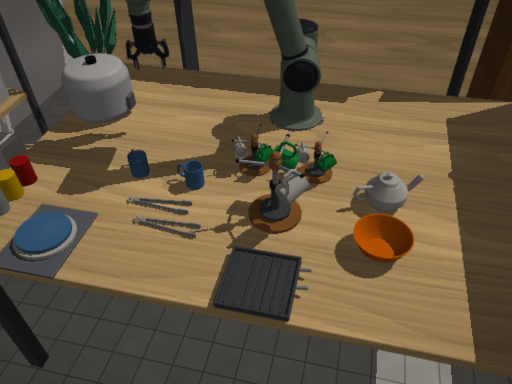

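View pics/top0.png

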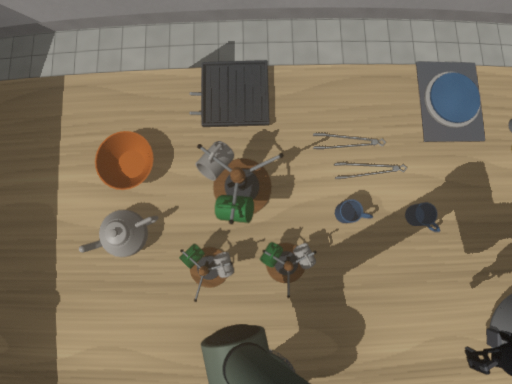

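View pics/wrist0.png

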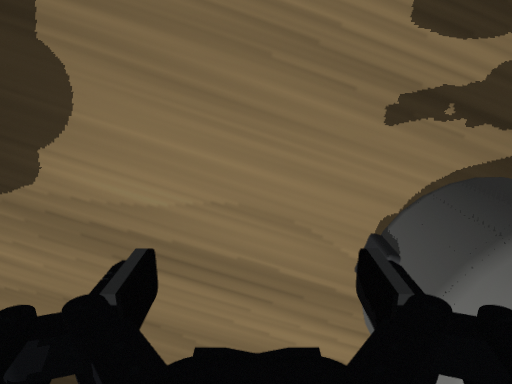

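The top view shows the big carousel at about (243,185), with its free hook ending at (282,156), the white mug at upper left and the green mug in front. There are blue mugs at (349,211) and (421,214). Next I'll measure them.

Run:
```python
from h import *
c=dict(np.load('pics/top0.npz'));W=pts(c);im=c['image']
cv2.imwrite('pics/top0z.png',cv2.resize(cv2.cvtColor(im[100:310,160:460],cv2.COLOR_RGB2BGR),None,fx=2.6,fy=2.6,interpolation=cv2.INTER_CUBIC))
hsv=cv2.cvtColor(im,cv2.COLOR_RGB2HSV)
for nm,box in (('mugA',(325,190,380,230)),('mugB',(400,195,445,235))):
    x0,y0,x1,y1=box; w=W[y0:y1,x0:x1].reshape(-1,3); 
    m=w[:,2]>0.072; r=w[m]; (cx,cy),rad=cv2.minEnclosingCircle(r[:,:2].astype(np.float32))
    h=w[(w[:,2]>0.02)&(w[:,2]<0.068)]
    print(nm,m.sum(),r[:,2].max(),cx,cy,rad,np.hypot(cx,cy))
    # handle: pts outside radius
    a=w[(w[:,2]>0.03)]; d=np.hypot(a[:,0]-cx,a[:,1]-cy); q=a[d>0.040]; 
    if len(q): v=q.mean(0)-[cx,cy,0]; print(len(q),q.mean(0),d.max(),np.degrees(np.arctan2(v[1],v[0])))
# foot of carousels: 
x0,y0,x1,y1=200,140,300,240
w=W[y0:y1,x0:x1].reshape(-1,3);
f=w[(w[:,2]>0.011)&(w[:,2]<0.021)]
from scipy.optimize import least_squares
cc,rr=cv2.minEnclosingCircle(f[:,:2].astype(np.float32)); print('foot',cc,rr)
t=W[100:310,160:320]; 
top=w[(w[:,2]>0.19)]; print('zmax',np.nanmax(w[:,2]))
hi=w[w[:,2]>np.nanmax(w[:,2])-0.006]; print(len(hi),hi.mean(0))
for u,v in ((282,156),(281,157),(265,165),(250,170),(237,173)): print(u,v,W[v,u])
```

```text
mugA 102 0.08298442681449936 0.49341970682144165 -0.27026960253715515 0.0365908220410347 0.5625910283103964
29 [ 0.48097662 -0.31906493  0.06227025] 0.06182312817124489 -104.30586538665473
mugB 146 0.08434802031598121 0.47446757555007935 -0.4794537425041199 0.0409712977707386 0.6745334472430385
65 [ 0.47074214 -0.48217017  0.05544279] 0.0599285537615656 -143.9020315694885
foot (0.5757942795753479, 0.03191499039530754) 0.08445128798484802
zmax 0.24793276072808446
71 [0.57555328 0.03191637 0.24436064]
282 156 [ 0.61385629 -0.07329744  0.2384698 ]
281 157 [ 0.61258533 -0.07122575  0.23384506]
265 165 [ 0.64084669 -0.03825216 -0.00142526]
250 170 [0.58774167 0.00123745 0.21392086]
237 173 [0.57592647 0.02996466 0.24541158]
```

View pics/top0z.png

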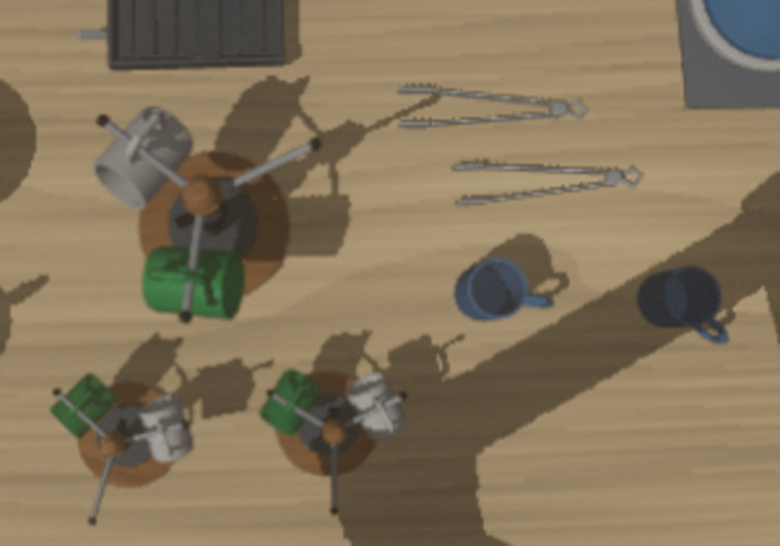

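Run:
```python
from h import *
for n in('top','scene'):
    c=dict(np.load(f'pics/{n}0.npz'));W=pts(c)
    A=np.array([0.5755,0.032])
    r=np.hypot(W[...,0]-A[0],W[...,1]-A[1])
    m=(r<0.014)&(W[...,2]>0.235); print(n,'cap z',np.median(W[m][:,2]),W[m].mean(0),m.sum())
    m=(r<.1)&(W[...,2]>0.011)&(W[...,2]<0.021); f=W[m]; print('foot r',r[m].max(), cv2.minEnclosingCircle(f[:,:2].astype(np.float32)))
    ang=np.degrees(np.arctan2(W[...,1]-A[1],W[...,0]-A[0]))
    for a0,a1 in((-95,-45),(25,75),(145,180)):
        for lo,hi in ((.04,.07),(.07,.1),(.1,.12)):
            zc=0.245-0.040+(0.026/98)*((lo+hi)/2-.012)*1000
            m=(r>lo)&(r<hi)&(ang>a0)&(ang<a1)&(abs(W[...,2]-zc-.003)<0.012); print(a0,lo,m.sum(),np.median(ang[m]) if m.any() else 0,np.median(W[m][:,2]) if m.any() else 0, end=' | ')
        print()
    # small carousels
    m=(W[...,0]>.2)&(W[...,0]<.47)&(abs(W[...,1]-.03)<.22)&(W[...,2]>.05)&(W[...,2]<.2)
    q=W[m]; print('small',q.min(0),q.max(0))
    for y0,y1 in((-.15,.0),(.05,.2)):
        s=q[(q[:,1]>y0)&(q[:,1]<y1)]; print(y0,s[s[:,2].argmax()],s.max(0),s.min(0))
```

```text
top cap z 0.24271995510424133 [0.57500842 0.03154829 0.24278623] 118
foot r 0.08465288451568592 ((0.5757942795753479, 0.03191499039530754), 0.08445128798484802)
-95 0.04 42 -68.00687374429572 0.22027385135194144 | -95 0.07 46 -68.31605719071695 0.22818254336181937 | -95 0.1 28 -68.0019602766618 0.23531807215875888 | 
25 0.04 50 51.49526011751891 0.21984745004987383 | 25 0.07 107 49.04500939804288 0.23030258741128162 | 25 0.1 27 51.25207860582764 0.23482711709542292 | 
145 0.04 44 171.7887043449934 0.21985162206619996 | 145 0.07 113 169.56668479635894 0.23017119971794953 | 145 0.1 28 171.9663559827669 0.23551407385555645 | 
small [ 0.27397158 -0.16194335  0.05183812] [0.46996687 0.19823057 0.19187997]
-0.15 [ 0.36151185 -0.09109518  0.13780905] [ 0.41645584 -0.01382913  0.13780905] [ 0.27626578 -0.14988461  0.06622047]
0.05 [0.34695194 0.12909801 0.13739154] [0.41864925 0.19823057 0.13739154] [0.27397158 0.05309549 0.05183812]
scene cap z 0.24412496057444438 [0.58076826 0.03288713 0.24386409] 42
foot r 0.09009829281407286 ((0.5800307989120483, 0.031565286219120026), 0.08598940819501877)
-95 0.04 28 -63.851295852154976 0.2200491167343102 | -95 0.07 30 -65.36582172988349 0.2273069501427536 | -95 0.1 22 -66.00064482794195 0.23397712064797577 | 
25 0.04 16 47.90304410491051 0.21802144157242503 | 25 0.07 69 42.06193555508429 0.22957878511585428 | 25 0.1 20 49.76367320114883 0.2337781690367684 | 
145 0.04 40 171.41260422167898 0.22229830701361436 | 145 0.07 51 161.36742743932157 0.2303701745047646 | 145 0.1 11 171.77663407959074 0.23453226048967923 | 
small [ 0.27758018 -0.16077455  0.05197651] [0.4220533  0.19903683 0.14172253]
-0.15 [ 0.3636607  -0.08793375  0.13925958] [ 0.4220533  -0.01763485  0.13925958] [ 0.28056057 -0.14992293  0.05197651]
0.05 [0.35967454 0.13511062 0.14172253] [0.42155459 0.19903683 0.14172253] [0.27758018 0.05748412 0.05279284]
```

Call:
play_rows(motion="25 25 30 0.14; 25 27 30 0.14; 30 32 15 0.14; 30 32 0 0.14; 30 32 0 0.14", grip=1)

```text
time_s: 0.65
position: [0.3125, -0.3717, 0.3057]
orientation: [-0.002, 0.869, 0.495, -0.002]
force: [0.0, 0.2, -0.5]
gripper_width: 0.012
```

Call:
play_rows(motion="32 34 0 0.14; 32 34 0 0.14; 32 34 0 0.14; 32 34 0 0.13; 32 34 0 0")

```text
time_s: 1.15
position: [0.4771, -0.1939, 0.3059]
orientation: [-0.001, 0.694, 0.72, -0.002]
force: [0.5, -0.9, 0.4]
gripper_width: -0.0002
```

Call:
play_rows(motion="32 34 0 0; 32 34 0 0; 32 34 0 0; 32 34 0 0; 15 20 0 0")

```text
time_s: 1.65
position: [0.6257, -0.0277, 0.3042]
orientation: [-0.001, 0.692, 0.722, -0.002]
force: [0.6, -0.2, 0.1]
gripper_width: -0.0002
```

Call:
play_rows(motion="17 5 -10 0; 0 0 -25 0; 0 0 -25 0; 0 0 -25 0; 0 0 -16 0")

```text
time_s: 2.15
position: [0.6466, -0.0164, 0.1995]
orientation: [-0.0, 0.689, 0.725, -0.001]
force: [-0.1, 0.5, -0.2]
gripper_width: -0.0002
```

Run:
```python
from h import *
print(env.get_obs()['position'],env.get_obs()['force']); cap('top','top1')
c=dict(np.load('pics/top1.npz'))
cv2.imwrite('pics/top1z.png',cv2.resize(cv2.cvtColor(c['image'][100:310,160:360],cv2.COLOR_RGB2BGR),None,fx=2.8,fy=2.8))
```

```text
[ 0.64662289 -0.01639148  0.19953454] [-0.07564044  0.50139958 -0.19617036]
```

View pics/top1z.png

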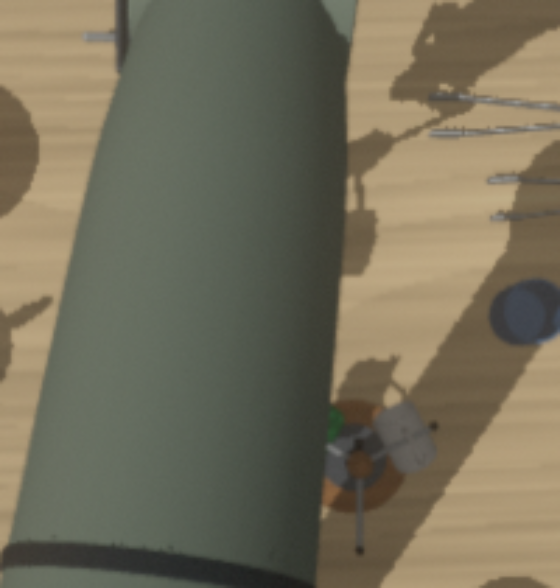

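Call:
play_rows(motion="-8 -10 3 0; -10 -9 0 0; -11 -7 0 0; -12 -5 0 0; -13 -3 0 0")

```text
time_s: 2.7
position: [0.5902, -0.053, 0.2027]
orientation: [-0.001, 0.689, 0.725, -0.001]
force: [0.6, 0.6, -0.8]
gripper_width: 0.0001
```

Call:
play_rows(motion="-13 -1 0 0; -13 1 0 0; -13 3 0 0; -12 5 0 0; -12 7 0 0")

```text
time_s: 3.2
position: [0.5269, -0.0435, 0.2109]
orientation: [0.005, 0.691, 0.723, 0.002]
force: [0.9, 0.4, 0.0]
gripper_width: -0.0003
```

Call:
play_rows(motion="-10 11 -6 0; -9 10 -1 0; -8 10 -1 0; -4 8 0 0; -2 5 0 0")

```text
time_s: 3.7
position: [0.493, -0.0005, 0.2088]
orientation: [0.01, 0.692, 0.722, 0.004]
force: [1.1, -1.4, -0.5]
gripper_width: 0.0002
```

Run:
```python
from h import *
print(env.get_obs()['position'],env.get_obs()['force']); cap('scene','sc2'); cap('wrist','wr2')
c=dict(np.load('pics/sc2.npz'))
cv2.imwrite('pics/sc2z.png',cv2.resize(cv2.cvtColor(c['image'][100:260,180:380],cv2.COLOR_RGB2BGR),None,fx=3.5,fy=3.5))
```

```text
[ 0.49297286 -0.00050301  0.20879042] [ 1.14585122 -1.38296595 -0.54411931]
```

View pics/sc2z.png

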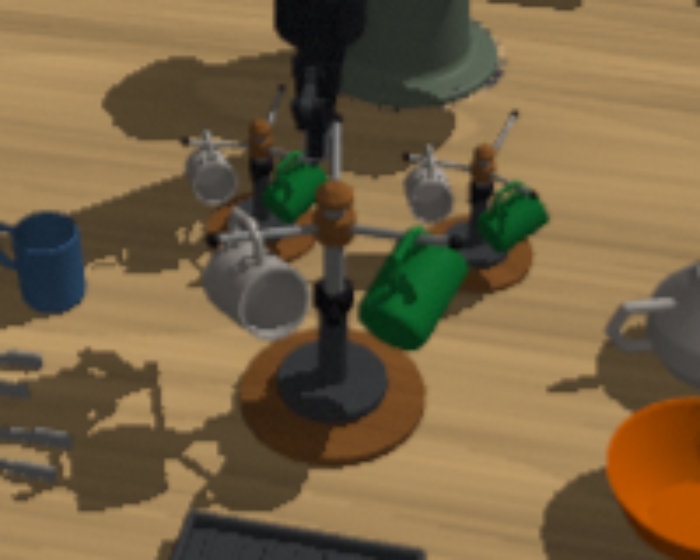

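View pics/wr2.png

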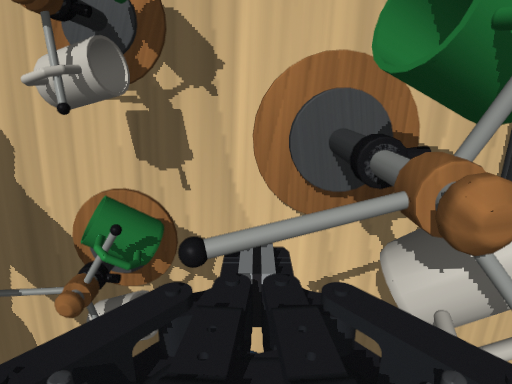

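```bash
cat >> h.py <<'E'
def hookang(c,A=(0.5765,0.032),cap=0.243,lim=60,deg0=180):
    W=pts(c); r=np.hypot(W[...,0]-A[0],W[...,1]-A[1])
    ang=np.degrees(np.arctan2(W[...,1]-A[1],W[...,0]-A[0])); d=(ang-deg0+180)%360-180
    zc=cap-.040+(r-.012)*.026/.098+.003
    for lo,hi in((.03,.05),(.05,.075),(.075,.1),(.1,.117)):
        m=(r>lo)&(r<hi)&(abs(d)<lim)&(abs(W[...,2]-zc)<.009)
        if m.sum()>3: print(lo,m.sum(),'dev deg %.1f'%np.median(d[m]),W[m].mean(0).round(4))
E
python3 - <<'E'
from h import *
for n in('wr2','sc2'):
    c=dict(np.load(f'pics/{n}.npz'));hookang(c)
    W=pts(c); m=(np.hypot(W[...,0]-.5765,W[...,1]-.032)<.03)&(W[...,2]>.238); print(n,W[m].mean(0) if m.any() else 0, m.sum(),np.nanpercentile(W[m][:,2],[50,95]) if m.any() else 0)
E
```

```text
0.03 817 dev deg 7.6 [0.5367 0.0263 0.2172]
0.05 1272 dev deg 9.0 [0.5138 0.021  0.2234]
0.075 2125 dev deg 10.7 [0.4909 0.0147 0.2295]
0.1 922 dev deg 9.2 [0.4714 0.0146 0.2357]
wr2 [0.57261475 0.03413554 0.24317008] 4225 [0.24335989 0.24667818]
0.03 6 dev deg 12.1 [0.5314 0.0224 0.22  ]
0.05 23 dev deg 12.0 [0.5132 0.0164 0.223 ]
0.075 48 dev deg 16.4 [0.4982 0.0065 0.2261]
0.1 9 dev deg 10.4 [0.4721 0.0125 0.2355]
sc2 [0.58092814 0.03127169 0.2460804 ] 64 [0.24294465 0.2903698 ]
```

Call:
play_rows(motion="-1 4 -4 0; 0 4 -1 0; 0 3 0 0; 0 2 0 0; 0 0 0 0")

```text
time_s: 4.3
position: [0.4924, 0.0132, 0.2026]
orientation: [0.009, 0.692, 0.722, 0.003]
force: [-0.9, 0.4, 0.6]
gripper_width: 0.0001
```

Run:
```python
from h import *
print(env.get_obs()['position'],env.get_obs()['force']); hookang(cap('wrist','wr3'))
```

```text
[0.49239557 0.01315118 0.20255731] [-0.85448285  0.42382615  0.63586404]
0.03 839 dev deg -0.7 [0.5364 0.0322 0.2172]
0.05 1484 dev deg 1.0 [0.5122 0.0297 0.2234]
0.075 2035 dev deg 2.0 [0.4892 0.0281 0.2296]
0.1 1029 dev deg 1.0 [0.4698 0.0298 0.2357]
```

Call:
play_rows(motion="0 2 0 0; 0 0 0 0; 0 -12 0 0; 0 -20 20 0; 0 -30 40 -0.1")

```text
time_s: 4.85
position: [0.4886, -0.0462, 0.2588]
orientation: [0.004, 0.726, 0.688, -0.0]
force: [1.3, -0.5, 0.7]
gripper_width: 0.0002
```

Call:
play_rows(motion="-5 -40 20 -0.1; -5 -40 0 -0.06; -5 -45 0 0; -5 -45 0 0; -5 -40 0 0", grip=0)

```text
time_s: 5.35
position: [0.4646, -0.2672, 0.2867]
orientation: [0.01, 0.78, 0.625, 0.003]
force: [1.1, 1.0, 1.1]
gripper_width: 0.0723
```

Run:
```python
from h import *
print(env.get_obs()['position'],env.get_obs()['orientation']); 
for n in('top','wrist','scene'):
    c=cap(n,n[:2]+'4');
    hookang(c)
    W=pts(c); m=(np.hypot(W[...,0]-.5765,W[...,1]-.032)<.02)&(W[...,2]>.238)&(W[...,2]<.25)
    if m.any(): print(n,W[m].mean(0),m.sum())
```

```text
[ 0.46462042 -0.2672425   0.2866697 ] [0.01030261 0.78031943 0.62529027 0.00274208]
0.03 32 dev deg -0.6 [0.537  0.0316 0.2156]
0.05 39 dev deg 1.4 [0.515  0.0312 0.2216]
0.075 33 dev deg 1.1 [0.4889 0.0304 0.229 ]
0.1 27 dev deg 0.8 [0.4677 0.0304 0.2354]
top [0.57536643 0.03208293 0.2428895 ] 121
0.03 5 dev deg -2.4 [0.5326 0.0329 0.2178]
0.05 18 dev deg 0.3 [0.5153 0.0314 0.2247]
0.075 17 dev deg 0.5 [0.4881 0.031  0.2293]
0.1 10 dev deg 0.6 [0.4714 0.0306 0.2352]
scene [0.58231883 0.03309971 0.24293877] 58
```

View pics/to4.png

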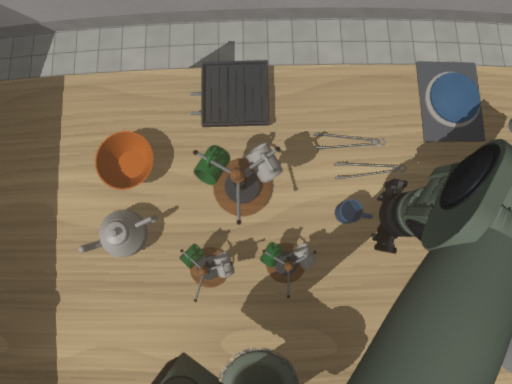

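View pics/wr4.png

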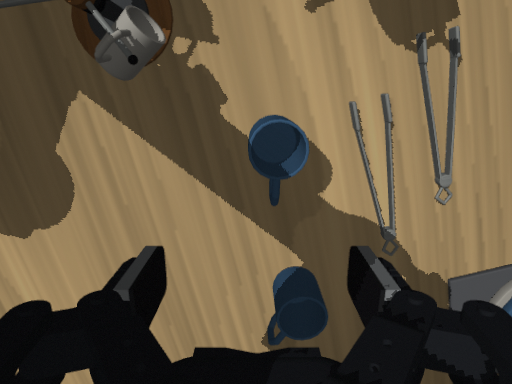

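```bash
cat >> h.py <<'E'
from scipy.optimize import least_squares
def mug(W,cx,cy,hi=.09,lo=.074):
    m=(np.hypot(W[...,0]-cx,W[...,1]-cy)<.05)&(W[...,2]>lo)&(W[...,2]<hi); q=W[m]
    f=least_squares(lambda p:np.maximum(np.abs(np.hypot(q[:,0]-p[0],q[:,1]-p[1])-.03025)-.00175,0),[cx,cy],loss='soft_l1',f_scale=.001).x
    d=np.hypot(W[...,0]-f[0],W[...,1]-f[1]); h=W[(d>.036)&(d<.072)&(W[...,2]>.03)&(W[...,2]<.075)]
    v=h[:,:2]-f; fit=np.degrees(np.arctan2(*np.median(v/np.linalg.norm(v,axis=1)[:,None],axis=0)[::-1]))
    print('mug',f.round(4),'n',m.sum(),'ztop',np.median(q[:,2]),'handle n',len(h),'dir %.1f'%fit,'reach',np.linalg.norm(v,axis=1).max(),'dist',np.hypot(*f)); return f,fit
E
python3 - <<'E'
from h import *
for n in('to0','wr4','sc4'):
    try:
        c=dict(np.load(f'pics/{n if n!="to0" else "top0"}.npz'));W=pts(c);print(n); 
        for a in ((.493,-.27),(.474,-.479)): mug(W,*a)
    except Exception as e: print(e)
c=dict(np.load('pics/wr4.npz'));W=pts(c);print(W[130,256],W[145,278],W[195,275],W[300,275])
E
```

```text
to0
mug [ 0.4943 -0.2655] n 94 ztop 0.07959536911663656 handle n 36 dir -104.6 reach 0.06665842906208838 dist 0.5610772695625296
mug [ 0.4812 -0.4745] n 126 ztop 0.07961307478333285 handle n 44 dir -139.8 reach 0.06822531690557666 dist 0.6757386696447885
wr4
mug [ 0.4957 -0.264 ] n 699 ztop 0.08032349542569195 handle n 207 dir -105.4 reach 0.06801045288265165 dist 0.5615889882322711
mug [ 0.4819 -0.4724] n 653 ztop 0.07953751620804711 handle n 222 dir -138.9 reach 0.06793418704083543 dist 0.6748561193370681
sc4
mug [ 0.496  -0.2647] n 87 ztop 0.07863165410372519 handle n 33 dir -103.2 reach 0.06979241328630663 dist 0.562236073940393
mug [ 0.4825 -0.472 ] n 87 ztop 0.07824922821299307 handle n 6 dir -138.4 reach 0.06148691626516834 dist 0.6749612795892787
[ 0.47769312 -0.23945448  0.07932881] [ 0.49998145 -0.27160645  0.0053729 ] [ 0.48227763 -0.31465527  0.06969008] [ 0.45297718 -0.4611834   0.04808442]
```

Call:
play_rows(motion="15 2 -30 -0.02; 16 1 -40 -0.02; 0 0 -45 0; 0 0 -40 0; 0 0 -10 0")

```text
time_s: 6.0
position: [0.4974, -0.263, 0.1199]
orientation: [0.013, 0.794, 0.608, 0.004]
force: [-1.0, 0.9, 0.8]
gripper_width: 0.0853
```

Run:
```python
from h import *
o=env.get_obs();print(o['position'],o['orientation'],o['gripper_width']); 
c=cap('wrist','wr5');W=pts(c);mug(W,.4953,-.2645)
```

```text
[ 0.49739227 -0.26297072  0.11986955] [0.01326952 0.79383833 0.60796851 0.00434897] 0.08532415484147679
mug [ 0.4958 -0.2641] n 2547 ztop 0.08020360540903979 handle n 402 dir -104.5 reach 0.06890150395808074 dist 0.5617214155311866
```

View pics/wr5.png

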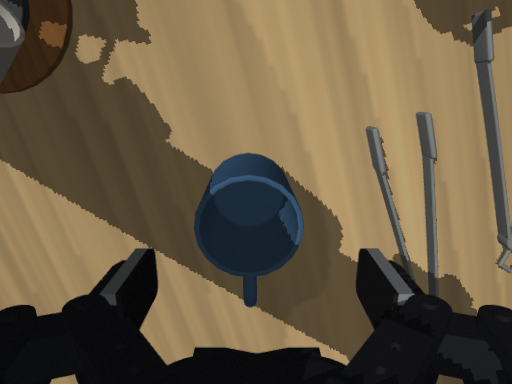

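Call:
play_rows(motion="-2 -1 -25 0; 0 0 -25 0; 0 0 -20 0; 0 0 -10 0; 0 0 -3 0")

```text
time_s: 6.55
position: [0.5016, -0.266, 0.0443]
orientation: [0.019, 0.793, 0.609, 0.007]
force: [-0.2, -0.4, -0.9]
gripper_width: 0.0854
```

Call:
play_rows(motion="0 0 0 0; 0 0 0 0; 0 0 0 0; 0 0 0 0; 0 0 0 0", grip=0.6, newtons=20)

```text
time_s: 7.05
position: [0.5039, -0.2672, 0.0489]
orientation: [0.022, 0.792, 0.61, 0.007]
force: [-0.1, 0.0, -1.8]
gripper_width: 0.0623
```

Run:
```python
from h import *
o=env.get_obs();print(o['position'],o['orientation'],o['gripper_width'],o['force'],o['moment']); 
c=cap('wrist','wr6');W=pts(c);mug(W,.4953,-.2645)
```

```text
[ 0.50386988 -0.26724319  0.04886874] [0.02191363 0.79243314 0.60952105 0.0073208 ] 0.06226880775025356 [-0.0771273   0.01235318 -1.75158624] [0.07186847 0.0601365  0.03139111]
mug [ 0.5049 -0.2661] n 7973 ztop 0.0821306658754314 handle n 605 dir 154.3 reach 0.046090302119186015 dist 0.5707036618228065
```

View pics/wr6.png

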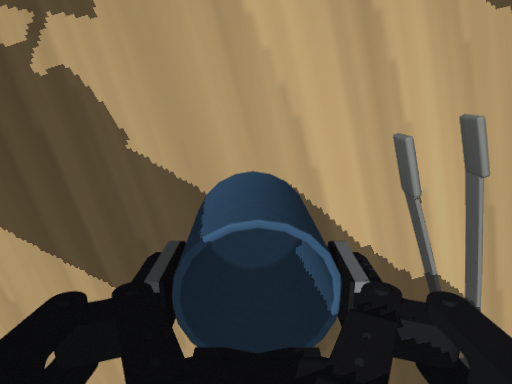

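Call:
play_rows(motion="0 0 -1 0; 0 0 -1 0; -1 0 -7 0; -1 0 -6 0; -1 0 -4 0", grip=0.12)

```text
time_s: 7.6
position: [0.5018, -0.268, 0.0294]
orientation: [0.023, 0.792, 0.61, 0.008]
force: [-0.6, 0.2, -0.5]
gripper_width: 0.0751
```

Call:
play_rows(motion="0 0 -1 0; -1 0 -1 0; 0 0 -1 0; -1 0 -1 0; 0 0 -1 0", grip=0.6)

```text
time_s: 8.1
position: [0.5017, -0.2681, 0.0278]
orientation: [0.025, 0.792, 0.61, 0.009]
force: [-3.4, 2.3, 9.7]
gripper_width: 0.0617
```

Run:
```python
from h import *
o=env.get_obs();print(o['position'],o['orientation'],o['gripper_width'],o['force'],o['moment'],o['joints']); 
c=cap('wrist','wr7');W=pts(c);mug(W,.503,-.2665)
c=cap('top','to7');W=pts(c);mug(W,.503,-.2665)
c=cap('scene','sc7');W=pts(c);mug(W,.503,-.2665)
cv2.imwrite('pics/sc7z.png',cv2.resize(cv2.cvtColor(c['image'][60:260,80:330],cv2.COLOR_RGB2BGR),None,fx=3,fy=3))
```

```text
[ 0.50171185 -0.26807391  0.02776363] [0.02468205 0.79222261 0.6096597  0.00944298] 0.061676124209064376 [-3.35832426  2.28542045  9.74951449] [ 0.4559056   0.96977508 -0.04851472] [-0.62255001  0.54137509 -0.44848535  0.52821697  0.00385658  1.20734442]
mug [ 0.5018 -0.2648] n 9275 ztop 0.08189112988013843 handle n 1446 dir 0.3 reach 0.05399076773606046 dist 0.5673744454136866
mug [ 0.4961 -0.2666] n 75 ztop 0.0824329006277813 handle n 10 dir 75.5 reach 0.04394455899329698 dist 0.5632308822564328
mug [ 0.5026 -0.2659] n 80 ztop 0.0798457419119753 handle n 51 dir -9.2 reach 0.07108854243592351 dist 0.5686326526615934
```

View pics/sc7z.png

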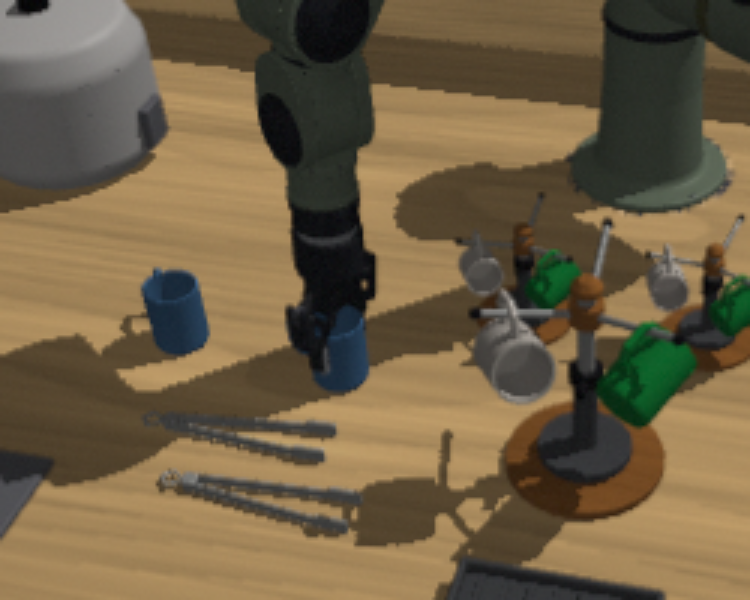

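View pics/wr7.png

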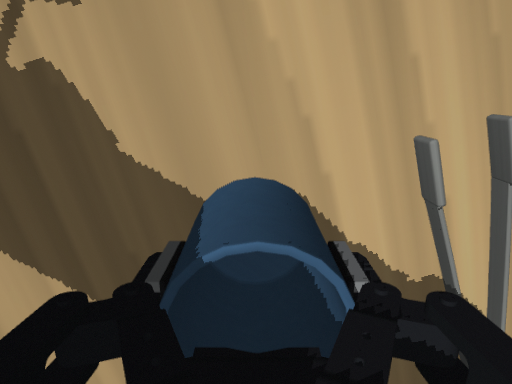

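Call:
play_rows(motion="2 8 3 0; 1 7 1.5 0; 2 8 1 0; 1 8 -0.5 0; 0 0 0 0")

```text
time_s: 8.75
position: [0.507, -0.2334, 0.0321]
orientation: [0.023, 0.792, 0.61, 0.009]
force: [0.2, 0.3, -1.3]
gripper_width: 0.0616
```

Run:
```python
from h import *
o=env.get_obs();print(o['position'],o['orientation'],o['gripper_width'],o['force'],o['moment']); 
c=cap('wrist','wr8')
c=cap('scene','sc8')
cv2.imwrite('pics/sc8z.png',cv2.resize(cv2.cvtColor(c['image'][100:220,120:280],cv2.COLOR_RGB2BGR),None,fx=4,fy=4))
```

```text
[ 0.50703891 -0.23336794  0.03207099] [0.02327933 0.79210128 0.60987584 0.00922492] 0.06160689203590478 [ 0.16145704  0.30915086 -1.31536504] [0.03283564 0.13358145 0.0240676 ]
```

View pics/sc8z.png

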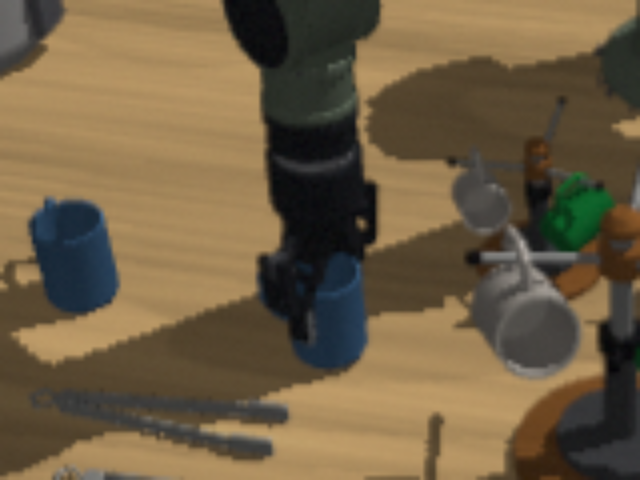

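View pics/wr8.png

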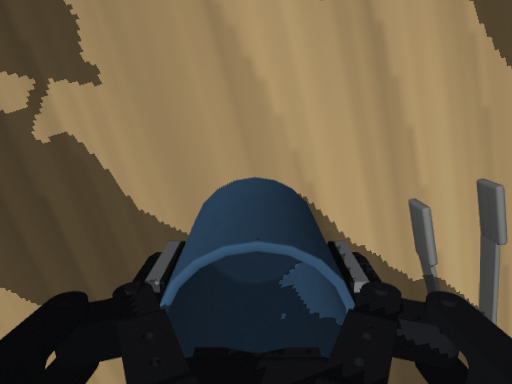

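Run:
```python
from h import *
for n in('to4','sc8'):
    W=pts(dict(np.load(f'pics/{n}.npz'))); 
    m=(W[...,0]>.5)&(W[...,0]<.70)&(W[...,1]>.04)&(W[...,1]<.2)&(W[...,2]>.09)&(W[...,2]<.25)
    q=W[m]; print(n,q.min(0),q.max(0))
    for a in np.arange(.04,.16,.02):
        s=q[(q[:,1]>a)&(q[:,1]<a+.02)]; 
        if len(s): print(round(a,2),s[:,0].min().round(3),s[s[:,0].argmin()].round(3))
W=pts(dict(np.load('pics/wr2.npz')))
for s in(-1,1):
    m=(W[...,0]>.5)&(W[...,0]<.70)&(s*(W[...,1]-.032)>.01)&(abs(W[...,1]-.032)<.15)&(W[...,2]>.09)&(W[...,2]<.25); q=W[m]; print(s,q.min(0),q.max(0))
```

```text
to4 [0.5608497  0.04070302 0.1296072 ] [0.66137939 0.14235509 0.24533465]
0.04 0.561 [0.561 0.041 0.194]
0.06 0.582 [0.582 0.079 0.175]
0.08 0.562 [0.562 0.098 0.161]
0.1 0.563 [0.563 0.101 0.159]
0.12 0.574 [0.574 0.122 0.151]
0.14 0.592 [0.592 0.141 0.17 ]
sc8 [0.56548937 0.04006741 0.09014997] [0.66467353 0.14229897 0.24762612]
0.04 0.565 [0.565 0.043 0.134]
0.06 0.594 [0.594 0.062 0.21 ]
0.08 0.593 [0.593 0.091 0.2  ]
0.1 0.586 [0.586 0.104 0.208]
0.12 0.597 [0.597 0.138 0.19 ]
0.14 0.598 [0.598 0.142 0.176]
-1 [ 0.50001729 -0.05629149  0.12021792] [0.64063268 0.02199819 0.24998288]
1 [0.55423209 0.04200488 0.0900983 ] [0.63405733 0.12836834 0.24600533]
```

Call:
play_rows(motion="0 0 40 0.05; 0 20 42 0.05; -5 25 40 0.05; -8 30 35 0.05; -8 35 30 0.06", newtons=30)

```text
time_s: 9.35
position: [0.4827, -0.1245, 0.2197]
orientation: [0.019, 0.706, 0.708, 0.01]
force: [0.2, 0.3, -2.3]
gripper_width: 0.0617
```

Call:
play_rows(motion="-8 40 30 0; -8 40 20 0; -10 40 10 0; -10 35 0 0; -10 25 0 0")

```text
time_s: 9.85
position: [0.4379, 0.059, 0.2875]
orientation: [0.025, 0.707, 0.707, 0.014]
force: [0.1, -0.4, -1.6]
gripper_width: 0.0614
```

Call:
play_rows(motion="-3 5 0 0; -2 5 0 0; 0 2 0 0; 0 0 0 0; 0 0 0 0")

```text
time_s: 10.35
position: [0.4324, 0.0716, 0.2876]
orientation: [0.026, 0.707, 0.707, 0.013]
force: [0.1, 0.7, -2.3]
gripper_width: 0.0618
```

Run:
```python
from h import *
o=env.get_obs();print(o['position'],o['orientation'],o['gripper_width'],o['force'],o['moment']); 
c=cap('scene','sc9'); hookang(c)
cv2.imwrite('pics/sc9z.png',cv2.resize(cv2.cvtColor(c['image'][60:240,180:380],cv2.COLOR_RGB2BGR),None,fx=3.3,fy=3.3))
c=cap('wrist','wr9'); hookang(c)
```

```text
[0.43243396 0.07157839 0.28760516] [0.02551908 0.7065328  0.70709261 0.01342447] 0.06175216859132204 [ 0.13356218  0.73694096 -2.2954662 ] [0.00546645 0.05432887 0.05716118]
0.03 7 dev deg 1.2 [0.5308 0.0313 0.2181]
0.05 18 dev deg 0.2 [0.5148 0.0313 0.2227]
0.075 20 dev deg 0.5 [0.4893 0.031  0.2296]
0.1 8 dev deg 0.4 [0.4702 0.031  0.2349]
0.03 269 dev deg -2.8 [0.5365 0.0336 0.217 ]
0.05 176 dev deg -2.3 [0.5205 0.0337 0.221 ]
```

View pics/sc9z.png

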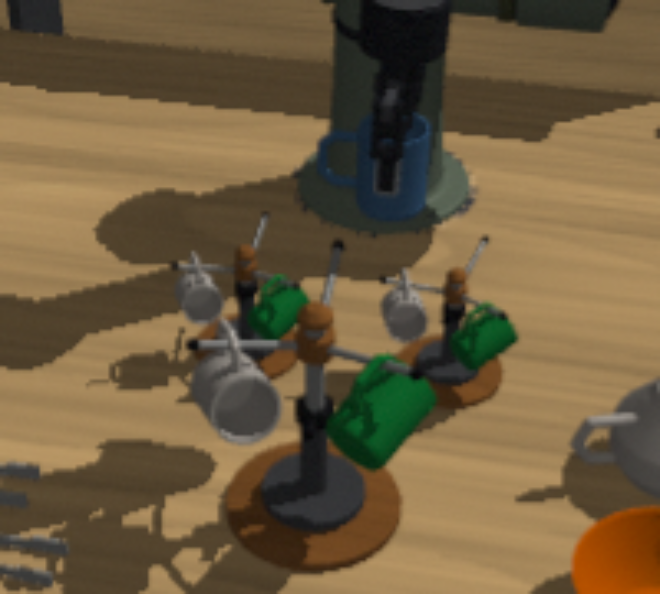

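View pics/wr9.png

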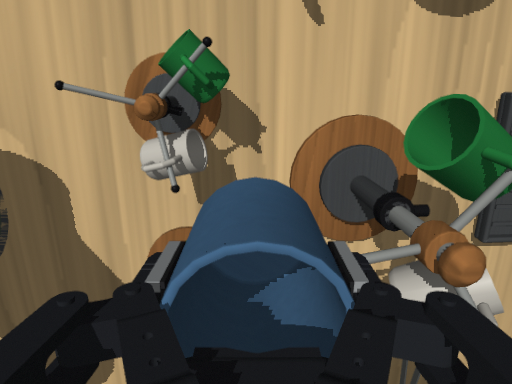

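```bash
cat >> h.py <<'E'
def blue(c,lo,hi):
    W=pts(c); hsv=cv2.cvtColor(c['image'],cv2.COLOR_RGB2HSV)
    m=(hsv[...,0]>95)&(hsv[...,0]<125)&(hsv[...,1]>90)&np.all(W>np.array(lo),-1)&np.all(W<np.array(hi),-1)
    return W[m],m
E
python3 - <<'E'
from h import *
c=dict(np.load('pics/sc9.npz')); q,m=blue(c,(.36,-.05,.22),(.53,.15,.4))
print(len(q),q.min(0),q.max(0)); 
for a in np.arange(0,.12,.006):
    s=q[(q[:,1]>=a)&(q[:,1]<a+.006)]
    if len(s): print(a.round(3),len(s),s[:,2].min().round(4),s[:,2].max().round(4),s[:,0].mean().round(4), np.sort(s[:,2]).round(3) if a<.045 else '')
E
```

```text
509 [0.40426739 0.00512402 0.26234119] [0.49866005 0.10302911 0.39453178]
0.0 4 0.2917 0.3032 0.4394 [0.292 0.297 0.3   0.303]
0.006 21 0.2859 0.3214 0.4371 [0.286 0.289 0.291 0.293 0.294 0.294 0.296 0.297 0.3   0.304 0.305 0.306
 0.308 0.309 0.31  0.312 0.315 0.316 0.318 0.318 0.321]
0.012 11 0.2832 0.3263 0.4376 [0.283 0.284 0.284 0.288 0.29  0.29  0.291 0.32  0.323 0.324 0.326]
0.018 13 0.2786 0.3345 0.4363 [0.279 0.281 0.281 0.283 0.285 0.285 0.287 0.326 0.327 0.328 0.329 0.33
 0.335]
0.024 12 0.2784 0.3316 0.4367 [0.278 0.282 0.283 0.283 0.287 0.287 0.323 0.326 0.327 0.331 0.331 0.332]
0.03 10 0.2762 0.332 0.4358 [0.276 0.283 0.283 0.284 0.323 0.327 0.328 0.329 0.33  0.332]
0.036 14 0.2795 0.3396 0.438 [0.279 0.281 0.281 0.284 0.288 0.317 0.324 0.326 0.326 0.329 0.333 0.336
 0.34  0.34 ]
0.042 44 0.2696 0.3427 0.4437 [0.27  0.274 0.278 0.279 0.28  0.285 0.287 0.29  0.29  0.294 0.296 0.297
 0.298 0.301 0.302 0.304 0.305 0.307 0.31  0.31  0.313 0.314 0.316 0.316
 0.319 0.322 0.322 0.325 0.328 0.328 0.33  0.33  0.331 0.331 0.333 0.335
 0.335 0.337 0.338 0.338 0.339 0.341 0.341 0.343]
0.048 45 0.2667 0.3442 0.4555 
0.054 33 0.2627 0.3631 0.4615 
0.06 29 0.2646 0.3797 0.4694 
0.066 16 0.264 0.3211 0.465 
0.072 18 0.2637 0.3483 0.4581 
0.078 28 0.2665 0.3921 0.4532 
0.084 67 0.2628 0.3945 0.4495 
0.09 66 0.2656 0.3437 0.4496 
0.096 65 0.2623 0.3431 0.4446 
0.102 13 0.2705 0.3232 0.437
```

Call:
play_rows(motion="0 2 -22 0; 0 1 -22 0; 0 1 -20 0; 0 0 -14 0; 0 0 -2 0")

```text
time_s: 10.95
position: [0.4343, 0.0731, 0.2055]
orientation: [0.027, 0.708, 0.705, 0.014]
force: [0.2, 0.6, -1.7]
gripper_width: 0.0621
```

Run:
```python
from h import *
o=env.get_obs();print(o['position'],o['orientation'],o['gripper_width'],o['force'],o['moment']); 
c=cap('scene','sc10'); hookang(c)
cv2.imwrite('pics/sc10z.png',cv2.resize(cv2.cvtColor(c['image'][60:240,180:380],cv2.COLOR_RGB2BGR),None,fx=3.3,fy=3.3))
q,m=blue(c,(.36,-.05,.15),(.53,.15,.3))
for a in np.arange(0,.12,.006):
    s=q[(q[:,1]>=a)&(q[:,1]<a+.006)]
    if len(s): print(a.round(3),len(s),s[:,2].min().round(4),s[:,2].max().round(4),s[:,0].mean().round(4), np.sort(s[:,2]).round(3) if a<.045 else '')
```

```text
[0.43432164 0.07308615 0.20551628] [0.02652957 0.708433   0.70513889 0.01407169] 0.06208362469137979 [ 0.15146003  0.5557718  -1.74838686] [-0.05937791  0.12197406 -0.02035766]
0.03 5 dev deg -1.2 [0.5333 0.0324 0.2183]
0.05 22 dev deg 0.3 [0.5145 0.0312 0.2225]
0.075 18 dev deg 0.9 [0.4876 0.0308 0.2299]
0.1 49 dev deg -20.6 [0.4735 0.0642 0.2322]
0.006 15 0.2051 0.2422 0.4382 [0.205 0.21  0.214 0.214 0.219 0.223 0.223 0.226 0.227 0.229 0.233 0.234
 0.234 0.241 0.242]
0.012 13 0.2034 0.2456 0.4379 [0.203 0.205 0.206 0.211 0.213 0.218 0.233 0.24  0.242 0.242 0.243 0.244
 0.246]
0.018 7 0.2008 0.2515 0.4361 [0.201 0.207 0.24  0.241 0.242 0.246 0.251]
0.024 5 0.1988 0.2486 0.439 [0.199 0.202 0.244 0.249 0.249]
0.03 8 0.1987 0.2509 0.4394 [0.199 0.2   0.201 0.201 0.247 0.248 0.249 0.251]
0.036 8 0.1988 0.2487 0.436 [0.199 0.203 0.24  0.242 0.245 0.245 0.247 0.249]
0.042 31 0.1923 0.2608 0.4414 [0.192 0.195 0.2   0.204 0.205 0.207 0.208 0.211 0.214 0.219 0.224 0.24
 0.241 0.244 0.247 0.247 0.249 0.25  0.251 0.251 0.251 0.252 0.256 0.256
 0.256 0.257 0.258 0.258 0.259 0.259 0.261]
0.048 37 0.1954 0.2602 0.4512 
0.054 31 0.1883 0.2598 0.4623 
0.06 26 0.1851 0.2997 0.4762 
0.066 15 0.1855 0.2933 0.4645 
0.072 15 0.1869 0.2485 0.4651 
0.078 20 0.1818 0.2806 0.4509 
0.084 57 0.1824 0.2888 0.4504 
0.09 61 0.184 0.2992 0.4479 
0.096 57 0.1843 0.2608 0.4483 
0.102 22 0.193 0.2626 0.4423
```

View pics/sc10z.png

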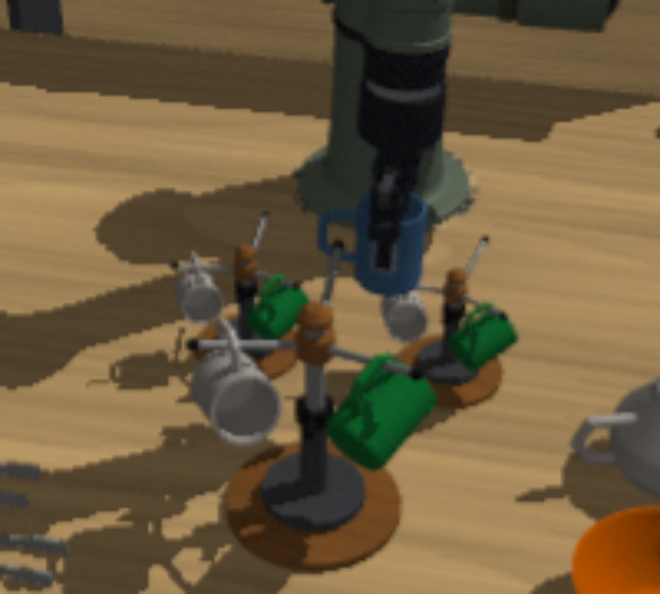

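Call:
play_rows(motion="4 1 1 0; 6 1 0.5 0; 7 0.5 0 0; 7 0.5 0 0; 7 0.5 0 0")

```text
time_s: 11.5
position: [0.4705, 0.0764, 0.2109]
orientation: [0.029, 0.709, 0.705, 0.016]
force: [0.7, 0.1, -1.5]
gripper_width: 0.0619
```

Run:
```python
from h import *
o=env.get_obs();print(o['position'],o['orientation'],o['force']); 
c=cap('scene','sc11'); hookang(c)
cv2.imwrite('pics/sc11z.png',cv2.resize(cv2.cvtColor(c['image'][90:210,220:360],cv2.COLOR_RGB2BGR),None,fx=4.5,fy=4.5,interpolation=cv2.INTER_CUBIC))
```

```text
[0.47047366 0.07641018 0.21089891] [0.02873408 0.70872661 0.70471044 0.01625229] [ 0.74031746  0.07815349 -1.53474528]
0.03 7 dev deg 0.6 [0.5314 0.0318 0.2181]
0.05 21 dev deg 0.4 [0.5141 0.0345 0.2235]
0.075 76 dev deg -19.1 [0.4973 0.0599 0.2278]
0.1 48 dev deg -35.5 [0.4828 0.0604 0.2314]
```

View pics/sc11z.png

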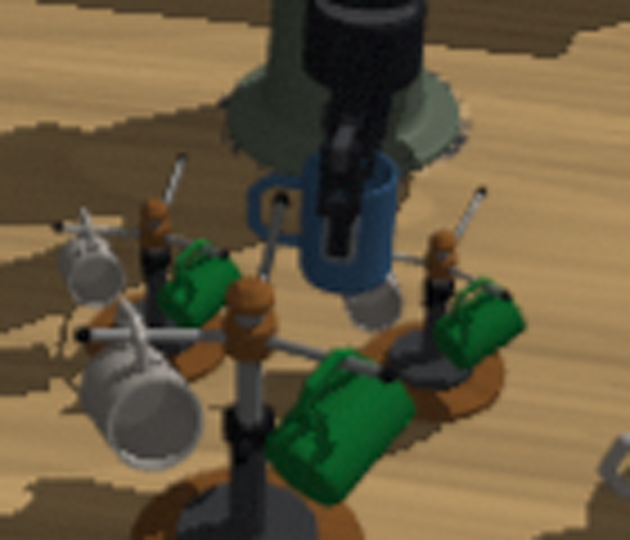

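Call:
play_rows(motion="6 0 -1 0; 6 0 -1 0; 6 0 -1 0; 4 0 -1 0; 1 0 -1 0")

```text
time_s: 12.05
position: [0.4972, 0.0765, 0.2054]
orientation: [0.029, 0.709, 0.705, 0.017]
force: [-0.3, 0.4, -1.0]
gripper_width: 0.0614
```

Run:
```python
from h import *
o=env.get_obs();print(o['position'],o['orientation'],o['force']); 
c=cap('scene','sc12'); hookang(c)
cv2.imwrite('pics/sc12z.png',cv2.resize(cv2.cvtColor(c['image'][90:210,220:360],cv2.COLOR_RGB2BGR),None,fx=4.5,fy=4.5,interpolation=cv2.INTER_CUBIC))
c=cap('wrist','wr12')
q,m=blue(dict(np.load('pics/sc12.npz')),(.4,-.05,.15),(.6,.15,.3))
for a in np.arange(0,.12,.006):
    s=q[(q[:,1]>=a)&(q[:,1]<a+.006)]
    if len(s): print(a.round(3),len(s),s[:,2].min().round(4),s[:,2].max().round(4),s[:,0].mean().round(4), np.sort(s[:,2]).round(3) if a<.045 else '')
```

```text
[0.49723016 0.07649538 0.20538664] [0.02906446 0.70870715 0.70470788 0.0166201 ] [-0.32437495  0.40536656 -1.01188415]
0.03 6 dev deg -1.2 [0.5316 0.0324 0.2181]
0.05 72 dev deg -25.5 [0.5237 0.0556 0.2204]
0.075 61 dev deg -47.3 [0.5093 0.0671 0.2265]
0.1 13 dev deg -26.6 [0.4844 0.068  0.2335]
0.012 19 0.2067 0.2369 0.5004 [0.207 0.21  0.211 0.211 0.211 0.215 0.217 0.221 0.222 0.222 0.223 0.226
 0.229 0.232 0.234 0.234 0.235 0.237 0.237]
0.018 8 0.2014 0.2496 0.5009 [0.201 0.205 0.208 0.239 0.24  0.243 0.243 0.25 ]
0.024 3 0.245 0.2456 0.4991 [0.245 0.245 0.246]
0.03 8 0.1999 0.2501 0.5018 [0.2   0.201 0.201 0.246 0.248 0.248 0.248 0.25 ]
0.036 9 0.1999 0.249 0.4995 [0.2   0.201 0.201 0.202 0.244 0.245 0.247 0.247 0.249]
0.042 6 0.203 0.257 0.503 [0.203 0.245 0.25  0.252 0.254 0.257]
0.048 35 0.1958 0.2588 0.5055 
0.054 32 0.1878 0.2599 0.5225 
0.06 30 0.1842 0.2676 0.5284 
0.066 18 0.1842 0.2996 0.539 
0.072 14 0.1852 0.2943 0.5318 
0.078 17 0.1835 0.2444 0.5162 
0.084 28 0.1862 0.2625 0.5166 
0.09 71 0.1817 0.2814 0.5125 
0.096 56 0.1831 0.2604 0.5147 
0.102 60 0.1792 0.2611 0.5071 
0.108 1 0.2091 0.2091 0.5057
```

View pics/sc12z.png

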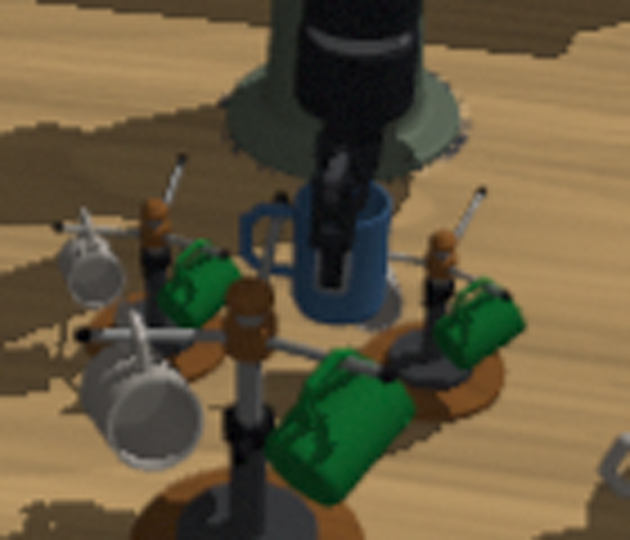

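View pics/wr12.png

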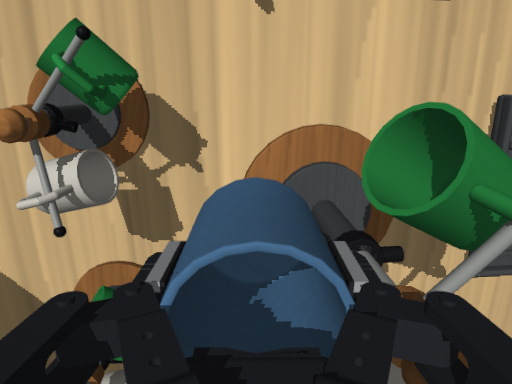

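The handle is threaded on the hook (ball at about (281,200) in the crop, seen through the handle). This grip is too low, though: the gripper's body would hit the hook ball when I let the mug down tilted. I'll back out, set the mug down and regrip near the rim with the fingertips.

Call:
play_rows(motion="-8 0 1 0; -12 0 1 0; -15 0 1 0; -15 0 0 0; -15 0 0 0")

```text
time_s: 12.65
position: [0.4263, 0.0764, 0.2083]
orientation: [0.028, 0.709, 0.705, 0.016]
force: [-0.4, -0.6, -2.3]
gripper_width: 0.0617
```

Call:
play_rows(motion="-8 0 20 0; 0 0 35 0; 0 -10 35 0; 5 -30 0 0; 8 -40 0 0")

```text
time_s: 13.15
position: [0.4193, -0.0015, 0.3014]
orientation: [0.027, 0.705, 0.708, 0.015]
force: [1.1, -0.7, -2.5]
gripper_width: 0.0616
```

Call:
play_rows(motion="10 -45 0 0; 10 -45 0 0; 10 -45 -10 0; 10 -45 -30 0; 8 -35 -30 0")

```text
time_s: 13.65
position: [0.4645, -0.2191, 0.2398]
orientation: [0.033, 0.704, 0.709, 0.017]
force: [-0.0, -0.3, -1.3]
gripper_width: 0.0615
```

Call:
play_rows(motion="0 -10 -40 0; 0 0 -45 0; 0 0 -45 0; 0 0 -25 0; 0 0 -10 0")

```text
time_s: 14.15
position: [0.4593, -0.2323, 0.0693]
orientation: [0.034, 0.707, 0.706, 0.016]
force: [-0.7, -0.1, -1.6]
gripper_width: 0.0615
```

Call:
play_rows(motion="0 0 -20 0; 0 0 -12 0; 0 0 -6 0; 0 0 -3 0; 0 0 -3 0")

```text
time_s: 14.65
position: [0.4587, -0.2315, 0.0281]
orientation: [0.035, 0.707, 0.706, 0.016]
force: [-6.7, 3.9, 34.4]
gripper_width: 0.0617
```

Call:
play_rows(motion="0 0 2 0; 0 0 0 0; 0 0 8 0; 0 0 12 0; 0 0 9 0", grip=0.1)

```text
time_s: 15.15
position: [0.4609, -0.2328, 0.0641]
orientation: [0.038, 0.707, 0.706, 0.017]
force: [-0.1, 0.3, 0.6]
gripper_width: 0.0768
```

Run:
```python
from h import *
o=env.get_obs();print(o['position'],o['orientation'],o['gripper_width'],o['force']); 
c=cap('wrist','wr13'); mug(pts(c),.459,-.23)
c=cap('scene','sc13');mug(pts(c),.459,-.23)
cv2.imwrite('pics/sc13z.png',cv2.resize(cv2.cvtColor(c['image'][80:220,130:290],cv2.COLOR_RGB2BGR),None,fx=4,fy=4))
```

```text
[ 0.46088844 -0.23281643  0.06405852] [0.03834406 0.70653314 0.70644181 0.01675164] 0.07679322625292884 [-0.11856657  0.28171795  0.60714619]
mug [ 0.4609 -0.23  ] n 6718 ztop 0.08033526508698426 handle n 499 dir -89.6 reach 0.06502732498651835 dist 0.5151147237285301
mug [ 0.4617 -0.2305] n 82 ztop 0.07886363487360354 handle n 44 dir -86.7 reach 0.07013002050119009 dist 0.5160559327970593
```

View pics/sc13z.png

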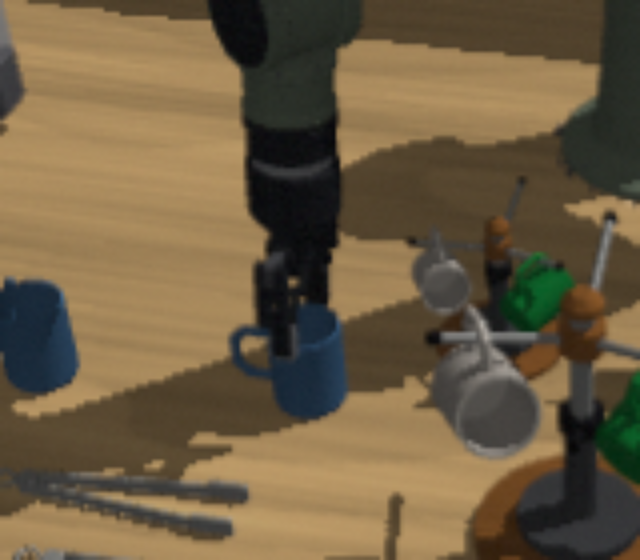

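View pics/wr13.png

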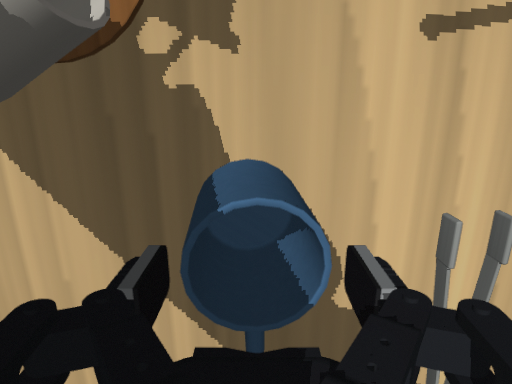

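Call:
play_rows(motion="0 2 -6 0; 0 1 -4 0; 0 0.5 -1 0; 0 0 -1 0; 0 0 -1 0")

```text
time_s: 15.75
position: [0.4608, -0.2289, 0.0493]
orientation: [0.038, 0.707, 0.706, 0.017]
force: [0.1, -0.5, 0.0]
gripper_width: 0.0768
```

Call:
play_rows(motion="0 0 -1 0; -0.5 0 -1 0; 0 0 -1 0; -0.5 0 -1 0; 0 0 -1 0", grip=0.6, newtons=25)

```text
time_s: 16.25
position: [0.4606, -0.229, 0.0481]
orientation: [0.04, 0.707, 0.706, 0.017]
force: [-3.0, 3.1, 11.7]
gripper_width: 0.0624
```

Run:
```python
from h import *
o=env.get_obs();print(o['position'],o['orientation'],o['gripper_width'],o['force']); 
c=cap('scene','sc14')
cv2.imwrite('pics/sc14z.png',cv2.resize(cv2.cvtColor(c['image'][100:200,160:260],cv2.COLOR_RGB2BGR),None,fx=6,fy=6,interpolation=cv2.INTER_CUBIC))
```

```text
[ 0.46063399 -0.22900569  0.04813539] [0.03953853 0.70654664 0.70635346 0.01712738] 0.062428693596793365 [-2.99757385  3.08586607 11.74430638]
```

View pics/sc14z.png

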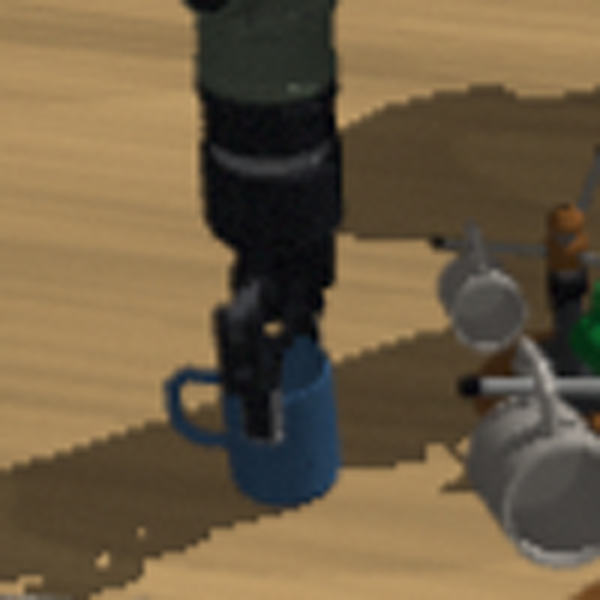

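Call:
play_rows(motion="0 0 0 0; 0 0 0 0; 0 0 5 0; 0 0 5 0; 0 0 0 0", grip=0.12)

```text
time_s: 16.8
position: [0.4607, -0.2292, 0.059]
orientation: [0.04, 0.707, 0.706, 0.017]
force: [0.4, 0.3, 0.3]
gripper_width: 0.0754
```

Call:
play_rows(motion="-0.5 0 -1 0; -0.5 0 -1 0; 0 0 -1 0; -0.5 0 -1 0; 0 0 -1 0", grip=0.6, newtons=30)

```text
time_s: 17.3
position: [0.4605, -0.2296, 0.0586]
orientation: [0.042, 0.706, 0.706, 0.018]
force: [-3.4, 3.1, 12.5]
gripper_width: 0.0618
```

Call:
play_rows(motion="0 0 30 0; 0 10 45 0; -2 20 43 0; -3 25 40 0; -3 30 35 0")

```text
time_s: 17.8
position: [0.4464, -0.1417, 0.2509]
orientation: [0.035, 0.709, 0.704, 0.016]
force: [0.8, 0.2, -1.9]
gripper_width: 0.062
```

Call:
play_rows(motion="-5 35 30 0; -5 40 25 0; -5 40 15 0; -5 40 0 0; -5 35 0 0")

```text
time_s: 18.3
position: [0.4209, 0.0538, 0.3284]
orientation: [0.038, 0.711, 0.702, 0.019]
force: [0.1, 0.5, -1.1]
gripper_width: 0.0616
```

Call:
play_rows(motion="2 10 0 0.01; 2 10 -5 0; 1 4 -25 0; 1 0 -25 0; 0 0 -20 0")

```text
time_s: 18.8
position: [0.4273, 0.0824, 0.2525]
orientation: [0.04, 0.704, 0.709, 0.021]
force: [0.1, -0.2, -1.5]
gripper_width: 0.0618
```

Run:
```python
from h import *
o=env.get_obs();print(o['position'],o['orientation'],o['gripper_width'],o['force']); 
c=cap('scene','sc15'); hookang(c)
cv2.imwrite('pics/sc15z.png',cv2.resize(cv2.cvtColor(c['image'][90:210,220:360],cv2.COLOR_RGB2BGR),None,fx=4.5,fy=4.5,interpolation=cv2.INTER_CUBIC))
q,m=blue(c,(.36,-.05,.15),(.53,.15,.3))
for a in np.arange(0,.12,.006):
    s=q[(q[:,1]>=a)&(q[:,1]<a+.006)]
    if len(s): print(a.round(3),len(s),s[:,2].min().round(4),s[:,2].max().round(4),s[:,0].mean().round(4), np.sort(s[:,2]).round(3) if a<.045 else '')
```

```text
[0.4272876  0.08244669 0.25247278] [0.03969532 0.70356092 0.70922649 0.02059396] 0.061768378043398124 [ 0.05633519 -0.22829229 -1.54275534]
0.03 8 dev deg -0.7 [0.5304 0.0323 0.2181]
0.05 16 dev deg 1.1 [0.515  0.0308 0.2228]
0.075 18 dev deg 0.6 [0.4927 0.0313 0.2295]
0.1 12 dev deg 0.4 [0.4715 0.0305 0.234 ]
0.012 16 0.2217 0.2545 0.4333 [0.222 0.225 0.23  0.235 0.237 0.237 0.242 0.243 0.243 0.245 0.248 0.248
 0.249 0.25  0.253 0.254]
0.018 17 0.2177 0.2626 0.4318 [0.218 0.219 0.22  0.222 0.225 0.227 0.233 0.235 0.238 0.241 0.248 0.253
 0.254 0.258 0.259 0.26  0.263]
0.024 8 0.2142 0.2627 0.4317 [0.214 0.216 0.218 0.253 0.258 0.262 0.262 0.263]
0.03 11 0.2131 0.2653 0.4396 [0.213 0.214 0.216 0.217 0.239 0.239 0.261 0.261 0.263 0.264 0.265]
0.036 9 0.2139 0.2646 0.4331 [0.214 0.214 0.217 0.219 0.259 0.261 0.262 0.264 0.265]
0.042 8 0.2105 0.264 0.4312 [0.211 0.214 0.218 0.26  0.262 0.263 0.264 0.264]
0.048 25 0.2189 0.2755 0.4346 
0.054 49 0.2039 0.2777 0.4364 
0.06 44 0.2038 0.2761 0.4501 
0.066 38 0.2002 0.2765 0.4581 
0.072 33 0.1958 0.2752 0.4543 
0.078 31 0.2007 0.275 0.4603 
0.084 38 0.1989 0.2746 0.4529 
0.09 50 0.1968 0.2752 0.4391 
0.096 62 0.1977 0.2741 0.4437 
0.102 58 0.1997 0.2751 0.4435 
0.108 35 0.2037 0.2768 0.4362
```

View pics/sc15z.png

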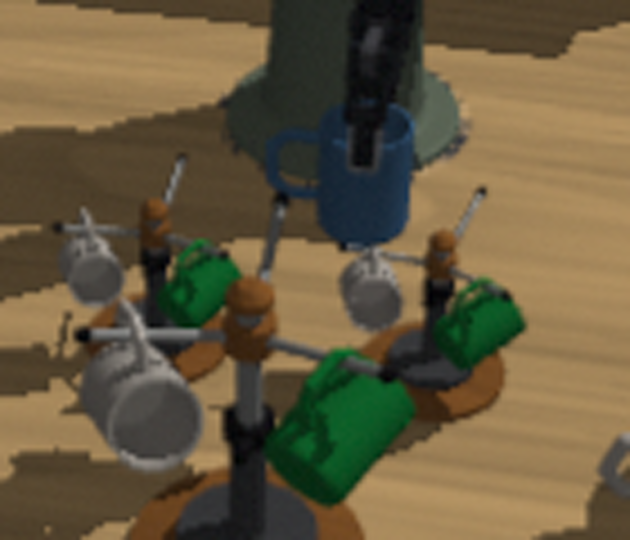

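Call:
play_rows(motion="0 -1 -7 0; 2 -1 -5 0; 6 0 -2 0; 7 0 -1 0; 7 0 -0.5 0")

```text
time_s: 19.35
position: [0.449, 0.0788, 0.2335]
orientation: [0.038, 0.704, 0.709, 0.018]
force: [0.3, -0.3, -1.6]
gripper_width: 0.0613
```

Call:
play_rows(motion="7 0 -0.5 0; 7 0 -0.5 0; 7 0 -1 0; 7 0 -1 0; 6 0 -1 0")

```text
time_s: 19.85
position: [0.4881, 0.0788, 0.2307]
orientation: [0.039, 0.704, 0.709, 0.019]
force: [-0.7, 0.9, -0.9]
gripper_width: 0.0616
```

```bash
cat > chk.py <<'E'
from h import *
import sys
t=sys.argv[1]
o=env.get_obs();print(o['time_s'],o['position'].round(4),o['orientation'].round(3),o['gripper_width'],o['force'].round(2)); 
c=cap('scene','sc'+t); hookang(c,lim=15)
cv2.imwrite(f'pics/sc{t}z.png',cv2.resize(cv2.cvtColor(c['image'][90:210,220:360],cv2.COLOR_RGB2BGR),None,fx=4.5,fy=4.5,interpolation=cv2.INTER_CUBIC))
q,m=blue(c,(.36,-.05,.15),(.56,.15,.3))
for a in np.arange(-.03,.06,.006):
    s=q[(q[:,1]>=a)&(q[:,1]<a+.006)]
    if len(s): print(a.round(3),len(s),s[:,2].min().round(4),s[:,2].max().round(4),s[:,0].mean().round(4), np.sort(s[:,2]).round(3) if len(s)<25 else '')
E
python3 chk.py 16
```

```text
19.85 [0.4881 0.0788 0.2307] [0.039 0.704 0.709 0.019] 0.06158908827450534 [-0.7   0.93 -0.91]
0.03 6 dev deg -1.7 [0.5326 0.0321 0.2187]
0.05 20 dev deg 0.4 [0.5139 0.032  0.2236]
0.075 31 dev deg 6.0 [0.4941 0.0243 0.2278]
0.1 25 dev deg -10.7 [0.4701 0.0456 0.2323]
0.006 5 0.213 0.2256 0.494 [0.213 0.216 0.22  0.22  0.226]
0.012 13 0.201 0.2337 0.4939 [0.201 0.203 0.21  0.212 0.216 0.221 0.225 0.226 0.227 0.228 0.232 0.232
 0.234]
0.018 6 0.196 0.2414 0.4925 [0.196 0.199 0.233 0.237 0.241 0.241]
0.024 4 0.2398 0.2439 0.4946 [0.24  0.24  0.243 0.244]
0.03 8 0.1896 0.2427 0.4919 [0.19  0.191 0.196 0.237 0.238 0.24  0.241 0.243]
0.036 6 0.1935 0.2438 0.4935 [0.194 0.199 0.24  0.242 0.242 0.244]
0.042 5 0.1943 0.2413 0.4945 [0.194 0.197 0.198 0.237 0.241]
0.048 37 0.1864 0.2544 0.4913 
0.054 48 0.1815 0.2541 0.5021
```

View pics/sc16z.png

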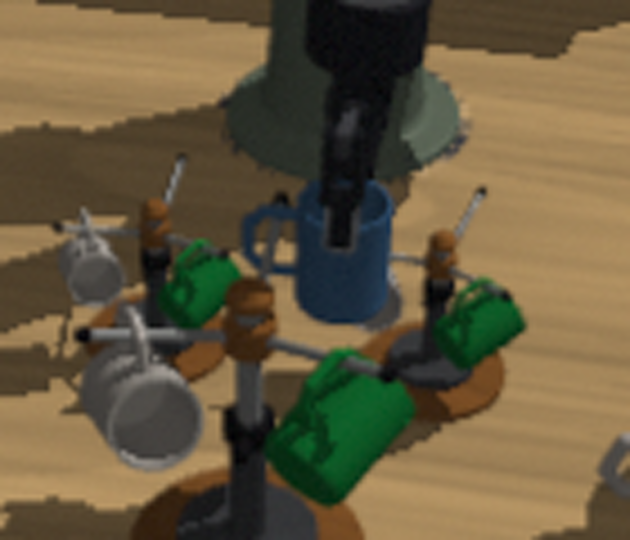

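Call:
play_rows(motion="4 2 -1 0; 3 2 -1 0; 1 2 -2 0; -0.5 0.5 -2 0; -0.5 0 -2 0", newtons=20)

```text
time_s: 20.4
position: [0.498, 0.0853, 0.2229]
orientation: [0.041, 0.704, 0.709, 0.02]
force: [0.2, -0.6, 3.1]
gripper_width: 0.0617
```

```bash
python3 chk.py 17
```

```text
20.4 [0.498  0.0853 0.2229] [0.041 0.704 0.709 0.02 ] 0.06170309392307191 [ 0.17 -0.61  3.11]
0.03 7 dev deg -2.3 [0.5319 0.0328 0.2186]
0.05 26 dev deg 1.7 [0.5109 0.029  0.223 ]
0.075 24 dev deg 2.9 [0.4924 0.0277 0.228 ]
0.1 8 dev deg 0.3 [0.4706 0.0314 0.2353]
0.018 12 0.1988 0.2281 0.5028 [0.199 0.203 0.204 0.208 0.213 0.215 0.22  0.221 0.223 0.225 0.226 0.228]
0.024 5 0.226 0.2353 0.5036 [0.226 0.229 0.23  0.234 0.235]
0.03 7 0.1893 0.2367 0.5023 [0.189 0.191 0.231 0.234 0.234 0.235 0.237]
0.036 6 0.1876 0.2375 0.5026 [0.188 0.189 0.232 0.233 0.236 0.238]
0.042 6 0.1864 0.2369 0.503 [0.186 0.19  0.233 0.235 0.237 0.237]
0.048 8 0.1879 0.2456 0.5096 [0.188 0.193 0.197 0.199 0.234 0.237 0.24  0.246]
0.054 40 0.1785 0.2467 0.5086
```

View pics/sc17z.png

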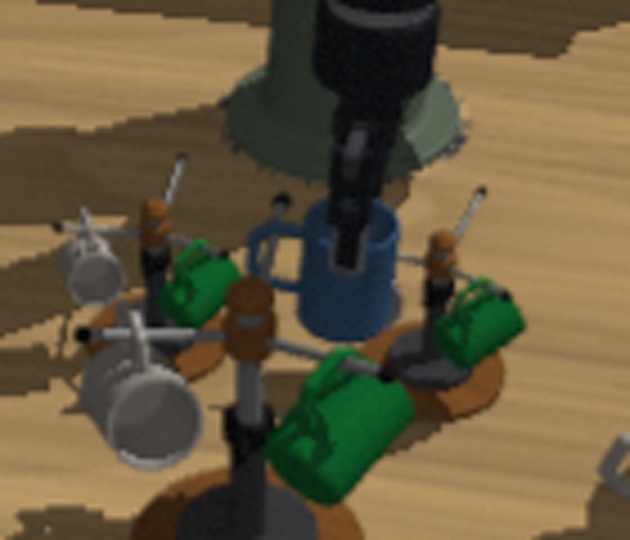

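Call:
play_rows(motion="-0.5 1 -3 0; -0.5 0.5 -3 0; -0.5 0 -3 0; -0.5 0 -3 0; -0.5 0 -1 0")

```text
time_s: 20.95
position: [0.4984, 0.0874, 0.2114]
orientation: [0.044, 0.704, 0.709, 0.023]
force: [1.9, -0.2, 3.4]
gripper_width: 0.0618
```

```bash
python3 chk.py 18
```

```text
20.95 [0.4984 0.0874 0.2114] [0.044 0.704 0.709 0.023] 0.06176880305179536 [ 1.94 -0.21  3.41]
0.03 6 dev deg -1.9 [0.5317 0.0335 0.2183]
0.05 31 dev deg 0.7 [0.5107 0.0297 0.2236]
0.075 33 dev deg -0.8 [0.4949 0.032  0.2281]
0.1 11 dev deg -1.2 [0.4717 0.0332 0.2355]
0.012 12 0.196 0.2266 0.503 [0.196 0.196 0.198 0.202 0.202 0.205 0.206 0.208 0.217 0.219 0.225 0.227]
0.018 6 0.2182 0.2297 0.5025 [0.218 0.224 0.227 0.227 0.228 0.23 ]
0.024 3 0.2326 0.2336 0.5037 [0.233 0.233 0.234]
0.03 5 0.1825 0.2413 0.5054 [0.182 0.234 0.234 0.237 0.241]
0.036 8 0.1835 0.2362 0.5014 [0.184 0.185 0.228 0.23  0.23  0.231 0.235 0.236]
0.042 11 0.1719 0.2368 0.5105 [0.172 0.18  0.186 0.186 0.19  0.193 0.194 0.228 0.228 0.23  0.237]
0.048 26 0.1699 0.2309 0.5193 
0.054 51 0.1654 0.2407 0.5181
```

View pics/sc18z.png

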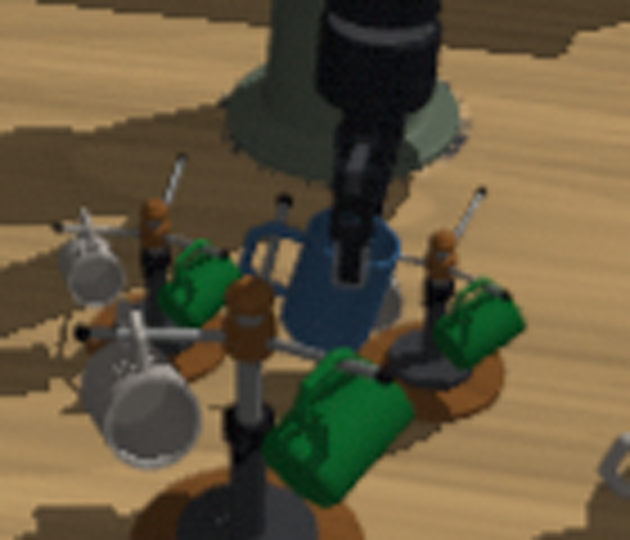

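Call:
play_rows(motion="-0.5 -0.5 -3 0; -0.5 -0.5 -3 0; -0.5 -0.5 -3 0; -0.5 -0.5 -3 0; -0.5 -0.5 -2 0")

```text
time_s: 21.5
position: [0.4983, 0.0852, 0.1977]
orientation: [0.045, 0.703, 0.709, 0.026]
force: [4.1, 1.2, 4.6]
gripper_width: 0.0619
```

```bash
python3 chk.py 19
```

```text
21.5 [0.4983 0.0852 0.1977] [0.045 0.703 0.709 0.026] 0.06188239691973111 [4.05 1.23 4.59]
0.03 8 dev deg -1.5 [0.5307 0.0324 0.2183]
0.05 27 dev deg -0.1 [0.5113 0.0354 0.2229]
0.075 33 dev deg -0.2 [0.4958 0.0315 0.2275]
0.1 11 dev deg 0.9 [0.4709 0.03   0.2338]
-0.0 3 0.204 0.2073 0.5035 [0.204 0.206 0.207]
0.006 12 0.1926 0.2198 0.5034 [0.193 0.198 0.199 0.202 0.205 0.205 0.208 0.211 0.216 0.216 0.22  0.22 ]
0.012 7 0.2161 0.2323 0.501 [0.216 0.22  0.224 0.226 0.226 0.228 0.232]
0.018 4 0.2297 0.2344 0.5032 [0.23  0.232 0.233 0.234]
0.024 4 0.2293 0.2344 0.5021 [0.229 0.232 0.233 0.234]
0.03 6 0.2314 0.2375 0.5014 [0.231 0.234 0.234 0.234 0.236 0.237]
0.036 12 0.1856 0.2342 0.5111 [0.186 0.188 0.195 0.197 0.197 0.199 0.2   0.227 0.228 0.232 0.233 0.234]
0.042 32 0.1711 0.2291 0.522 
0.048 41 0.1627 0.2274 0.5228 
0.054 50 0.1674 0.2373 0.5199
```

View pics/sc19z.png

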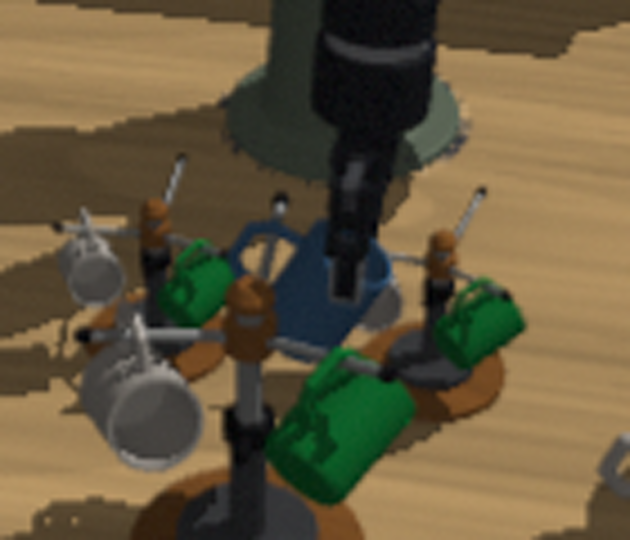

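Call:
play_rows(motion="0 0.5 -2.5 0; 0 0.5 -2.5 0; 0 0 -2.5 0; 0 0 -2.5 0; 0 0 -2 0")

```text
time_s: 22.05
position: [0.4985, 0.0847, 0.185]
orientation: [0.046, 0.704, 0.708, 0.025]
force: [3.6, -1.2, 4.4]
gripper_width: 0.0613
```

```bash
python3 chk.py 20
```

```text
22.05 [0.4985 0.0847 0.185 ] [0.046 0.704 0.708 0.025] 0.06127648333217003 [ 3.61 -1.22  4.44]
0.03 8 dev deg -0.2 [0.5309 0.032  0.2193]
0.05 25 dev deg -0.9 [0.5099 0.033  0.2232]
0.075 36 dev deg -1.6 [0.4956 0.0347 0.2273]
0.1 11 dev deg -1.2 [0.4703 0.0327 0.2341]
-0.0 9 0.199 0.2153 0.5027 [0.199 0.204 0.205 0.206 0.208 0.208 0.211 0.213 0.215]
0.006 11 0.1945 0.2264 0.5032 [0.194 0.196 0.2   0.201 0.205 0.21  0.212 0.217 0.221 0.223 0.226]
0.012 6 0.2208 0.2312 0.5012 [0.221 0.224 0.226 0.226 0.229 0.231]
0.018 4 0.2303 0.2348 0.5004 [0.23  0.231 0.232 0.235]
0.024 4 0.231 0.2388 0.5011 [0.231 0.234 0.237 0.239]
0.03 7 0.1996 0.2379 0.5006 [0.2   0.231 0.233 0.235 0.236 0.238 0.238]
0.036 18 0.1856 0.236 0.5109 [0.186 0.191 0.196 0.197 0.199 0.199 0.2   0.2   0.201 0.203 0.205 0.205
 0.207 0.225 0.232 0.234 0.234 0.236]
0.042 38 0.1508 0.2313 0.5204 
0.048 45 0.1518 0.2278 0.5225 
0.054 42 0.1699 0.2299 0.5215
```

View pics/sc20z.png

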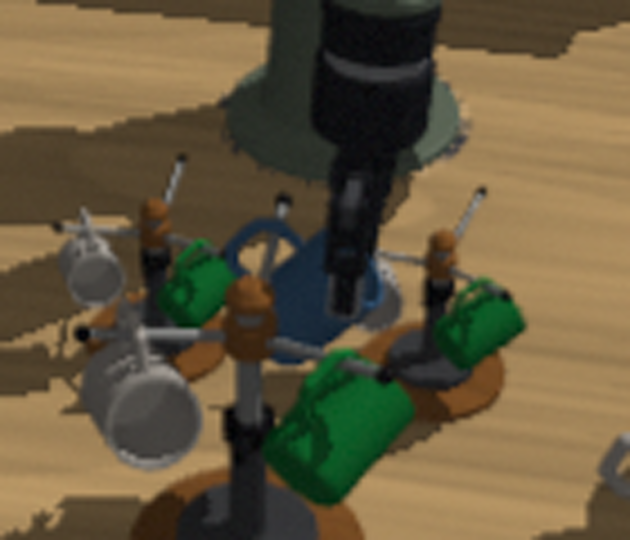

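Call:
play_rows(motion="0 -0.5 -2.5 0; 0 -0.5 -2.5 0; 0 -0.5 -2.5 0; 0 -0.5 -2 0; 0 0 -1 0")

```text
time_s: 22.6
position: [0.4991, 0.0821, 0.1745]
orientation: [0.047, 0.704, 0.708, 0.025]
force: [3.1, -0.5, 6.3]
gripper_width: 0.0616
```

```bash
python3 chk.py 21
python3 - <<'E'
from h import *
c=cap('wrist','wr21')
c=cap('top','to21')
E
```

```text
22.6 [0.4991 0.0821 0.1745] [0.047 0.704 0.708 0.025] 0.06156665956841266 [ 3.1  -0.51  6.31]
0.03 6 dev deg -1.8 [0.5316 0.0334 0.2194]
0.05 21 dev deg -1.8 [0.5136 0.0348 0.2227]
0.075 36 dev deg -2.1 [0.4963 0.0334 0.2272]
0.1 11 dev deg -1.3 [0.4711 0.0348 0.2349]
-0.0 12 0.2007 0.2231 0.5023 [0.201 0.201 0.202 0.205 0.206 0.208 0.209 0.21  0.212 0.217 0.22  0.223]
0.006 10 0.1942 0.2268 0.5026 [0.194 0.195 0.198 0.2   0.204 0.216 0.219 0.224 0.225 0.227]
0.012 3 0.227 0.2303 0.5002 [0.227 0.229 0.23 ]
0.018 4 0.2294 0.2374 0.5009 [0.229 0.234 0.236 0.237]
0.024 4 0.2302 0.2364 0.4988 [0.23  0.233 0.234 0.236]
0.03 6 0.2015 0.2362 0.5015 [0.201 0.204 0.234 0.235 0.236 0.236]
0.036 19 0.1873 0.2367 0.5092 [0.187 0.198 0.198 0.198 0.199 0.2   0.2   0.201 0.203 0.204 0.208 0.209
 0.226 0.23  0.235 0.235 0.236 0.236 0.237]
0.042 40 0.1506 0.2336 0.5194 
0.048 44 0.1656 0.2246 0.5197 
0.054 40 0.1669 0.2212 0.5237
```

View pics/sc21z.png

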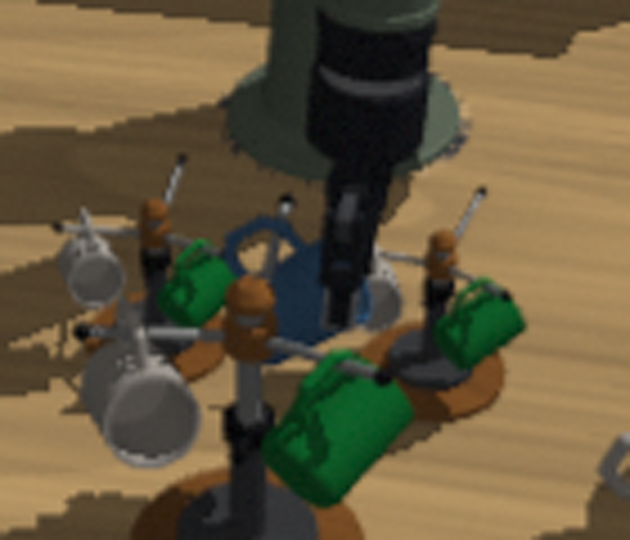

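View pics/wr21.png

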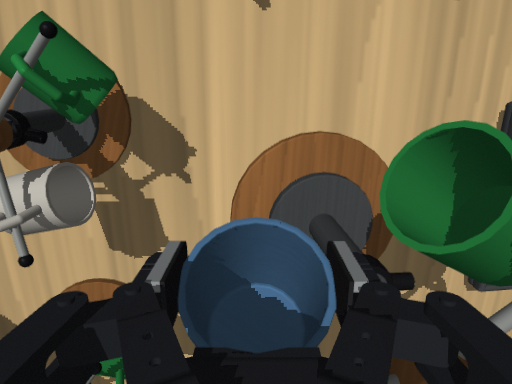

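```bash
cat >> h.py <<'E'
def cylaxis(c,lo,hi):
    W=pts(c); q,m=blue(c,lo,hi)
    m=cv2.erode(m.astype(np.uint8),np.ones((3,3)))>0
    Ws=cv2.GaussianBlur(np.nan_to_num(W),(0,0),1)
    gx=np.roll(Ws,-2,1)-np.roll(Ws,2,1); gy=np.roll(Ws,-2,0)-np.roll(Ws,2,0)
    n=np.cross(gx,gy); n/=np.linalg.norm(n,axis=-1,keepdims=True)+1e-12
    ok=m&(np.linalg.norm(gx,axis=-1)<.012)&(np.linalg.norm(gy,axis=-1)<.012)
    N=n[ok]; P=W[ok]
    best=None
    rng=np.random.default_rng(0)
    for _ in range(3000):
        i,j=rng.integers(len(N),size=2); a=np.cross(N[i],N[j]); l=np.linalg.norm(a)
        if l<.3: continue
        a/=l; s=(abs(N@a)<.1).sum()
        if best is None or s>best[0]: best=(s,a)
    a=best[1]; inl=abs(N@a)<.12; w,v=np.linalg.eigh(N[inl].T@N[inl]); a=v[:,0]; a*=np.sign(a[2]) if abs(a[2])>.1 else np.sign(a[1])
    print('axis',a.round(3),'inl',inl.sum(),len(N),'tilt deg %.1f'%np.degrees(np.arccos(abs(a[2]))))
    return a
E
python3 - <<'E'
from h import *
for n in('wr9','wr21'): 
    c=dict(np.load(f'pics/{n}.npz')); cylaxis(c,(.35,-.02,.1),(.6,.2,.36))
for n in('sc15','sc18','sc19','sc20','sc21'):
    c=dict(np.load(f'pics/{n}.npz')); cylaxis(c,(.35,.047,.1),(.6,.2,.36))
E
```

```text
axis [-0.041 -0.011  0.999] inl 13808 18831 tilt deg 2.4
axis [-0.064  0.802  0.593] inl 6637 13127 tilt deg 53.6Traceback (most recent call last):
  File "<stdin>", line 5, in <module>
  File "h.py", line 43, in cylaxis
    i,j=rng.integers(len(N),size=2); a=np.cross(N[i],N[j]); l=np.linalg.norm(a)
        ~~~~~~~~~~~~^^^^^^^^^^^^^^^
  File "numpy/random/_generator.pyx", line 677, in numpy.random._generator.Generator.integers
  File "numpy/random/_bounded_integers.pyx", line 1334, in numpy.random._bounded_integers._rand_int64
ValueError: high <= 0
```

Call:
play_rows(motion="0 -1 -2 0; 0 -1 -2 0; 0 -1 -1.5 0; 0 -0.5 -0.8 0; 0 0 -0.8 0")

```text
time_s: 23.25
position: [0.4997, 0.0788, 0.1684]
orientation: [0.048, 0.704, 0.708, 0.025]
force: [2.4, -1.0, 7.5]
gripper_width: 0.0618
```

```bash
python3 chk.py 22 | head -5
python3 - <<'E'
from h import *
c=cap('wrist','wr22');cylaxis(c,(.35,-.02,.1),(.6,.2,.36))
W=pts(c)
E
```

```text
23.25 [0.4997 0.0788 0.1684] [0.048 0.704 0.708 0.025] 0.06178931873354303 [ 2.44 -1.    7.54]
0.03 6 dev deg -2.2 [0.5317 0.0335 0.2184]
0.05 24 dev deg -2.0 [0.5125 0.0351 0.2218]
0.075 32 dev deg -4.2 [0.496  0.036  0.2264]
0.1 11 dev deg -1.4 [0.471  0.0347 0.2349]
axis [-0.054  0.87   0.49 ] inl 7540 12779 tilt deg 60.6
```

View pics/sc22z.png

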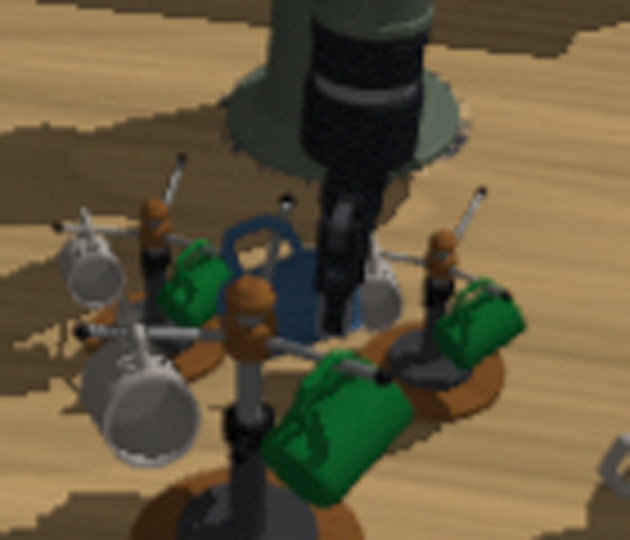

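Call:
play_rows(motion="0 -0.5 0.5 0; 0 -0.5 0 0; 0 0 -0.8 0; 0 0 -0.8 0; 0 0 -0.8 0")

```text
time_s: 23.85
position: [0.4999, 0.0777, 0.1671]
orientation: [0.048, 0.704, 0.708, 0.026]
force: [3.0, 0.2, 7.4]
gripper_width: 0.0614
```

Call:
play_rows(motion="0 0 2 0; 0 0 1.5 0; 0 0 0 0; 0 0 -0.5 0; 0 0 -0.5 0")

```text
time_s: 24.35
position: [0.4965, 0.0776, 0.1677]
orientation: [0.046, 0.705, 0.708, 0.023]
force: [1.6, -0.7, 6.7]
gripper_width: 0.0615
```

Call:
play_rows(motion="0 0 2 0; 0 0 2 0; 0 0 1 0; 0 0 0 0; 0 0 -0.5 0")

```text
time_s: 24.85
position: [0.4918, 0.0779, 0.1696]
orientation: [0.042, 0.705, 0.708, 0.02]
force: [1.2, -1.6, 2.4]
gripper_width: 0.0613
```

```bash
python3 chk.py 23 | head -5
python3 - <<'E'
from h import *
c=cap('wrist','wr23');cylaxis(c,(.35,-.02,.1),(.6,.2,.36))
E
```

```text
24.85 [0.4918 0.0779 0.1696] [0.042 0.705 0.708 0.02 ] 0.061313378837789013 [ 1.23 -1.57  2.37]
0.03 7 dev deg -1.6 [0.5321 0.0332 0.2193]
0.05 16 dev deg -1.5 [0.5148 0.034  0.222 ]
0.075 39 dev deg -2.1 [0.4916 0.0343 0.2275]
0.1 11 dev deg -0.9 [0.4709 0.0328 0.2352]
axis [-0.046  0.876  0.481] inl 7921 13193 tilt deg 61.3
```

View pics/sc23z.png

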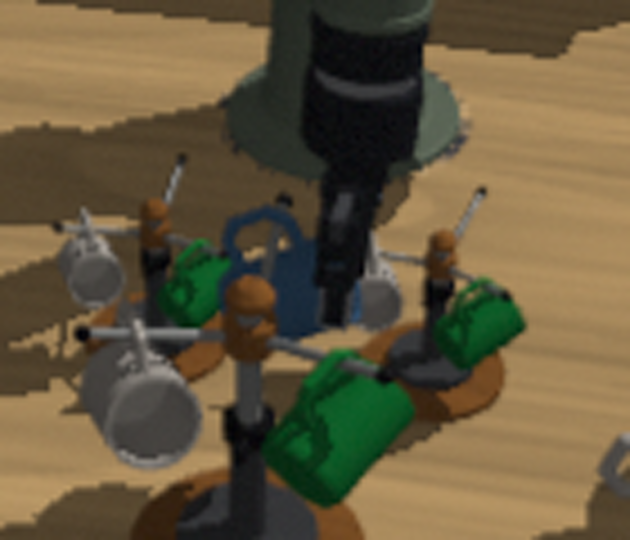

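View pics/wr23.png

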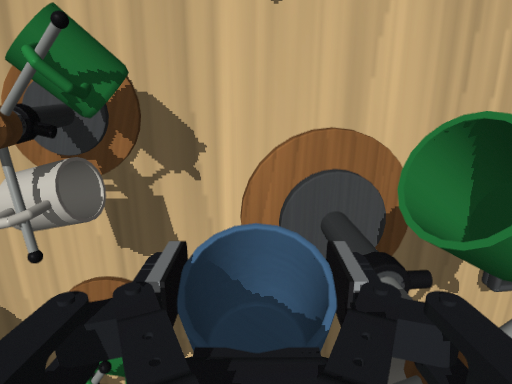

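Call:
play_rows(motion="1 0 -0.5 0; 1 0 -0.5 0; 1 0 -0.5 0; 0 0 -0.5 0; 0 0 -0.5 0", grip=0.14)

```text
time_s: 25.45
position: [0.4952, 0.0781, 0.167]
orientation: [0.042, 0.705, 0.708, 0.02]
force: [-0.4, 0.4, 0.5]
gripper_width: 0.0736
```

```bash
python3 chk.py 24 | head -5
python3 - <<'E'
from h import *
c=cap('wrist','wr24');cylaxis(c,(.35,-.02,.1),(.6,.2,.36))
E
```

```text
25.45 [0.4952 0.0781 0.167 ] [0.042 0.705 0.708 0.02 ] 0.07355053265220791 [-0.42  0.38  0.48]
0.03 5 dev deg 0.2 [0.5319 0.0327 0.218 ]
0.05 21 dev deg -0.9 [0.5138 0.0335 0.2226]
0.075 38 dev deg -2.7 [0.4928 0.0345 0.2273]
0.1 13 dev deg -1.0 [0.4716 0.0329 0.2352]
axis [0.126 0.85  0.511] inl 7625 12590 tilt deg 59.2
```

View pics/sc24z.png

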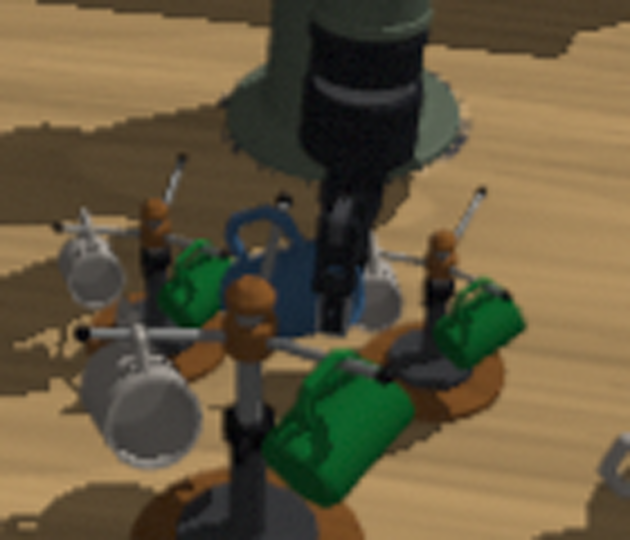

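View pics/wr24.png

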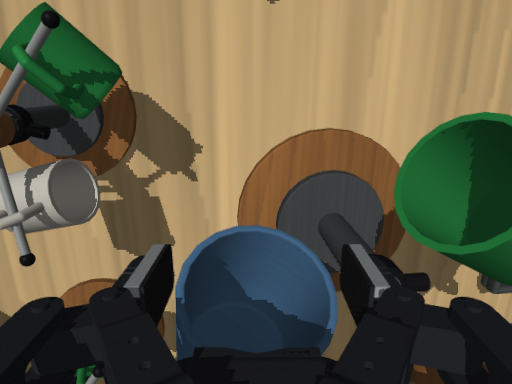

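Call:
play_rows(motion="-1 0 -0.5 0; -1 0 0 0; 0 1 3 0; 0 2 8 0; 0 3 12 0", grip=0.06)

```text
time_s: 26.05
position: [0.4914, 0.0842, 0.1893]
orientation: [0.04, 0.705, 0.708, 0.019]
force: [0.8, 0.2, -0.0]
gripper_width: 0.0802
```

```bash
python3 chk.py 25 | head -5
python3 - <<'E'
from h import *
c=cap('wrist','wr25');cylaxis(c,(.35,-.02,.1),(.6,.2,.36))
E
```

```text
26.05 [0.4914 0.0842 0.1893] [0.04  0.705 0.708 0.019] 0.08023250392771007 [ 0.84  0.16 -0.04]
0.03 6 dev deg -2.0 [0.5324 0.0331 0.2188]
0.05 21 dev deg -0.5 [0.5122 0.0334 0.2216]
0.075 42 dev deg -6.1 [0.4932 0.0372 0.2268]
0.1 12 dev deg -1.1 [0.4704 0.0328 0.2346]
axis [0.105 0.861 0.498] inl 7109 11148 tilt deg 60.2
```

View pics/wr25.png

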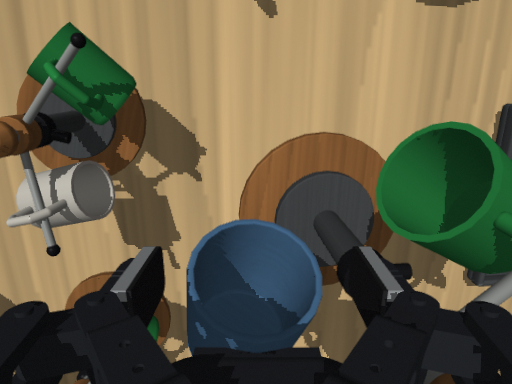

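Clear of the mug. Now I'll go up and away to the +y side.

Call:
play_rows(motion="0 1 15 0; 0 2 20 0; 0 2 25 0; 0 0 30 0; -5 0 35 0")

```text
time_s: 26.65
position: [0.4846, 0.0896, 0.315]
orientation: [0.039, 0.705, 0.708, 0.017]
force: [0.4, 0.0, 0.5]
gripper_width: 0.0804
```

Call:
play_rows(motion="-10 0 30 0; -15 0 20 0; -25 0 0 0; -30 0 0 0; -30 0 0 0")

```text
time_s: 27.15
position: [0.3764, 0.0895, 0.3722]
orientation: [0.043, 0.705, 0.708, 0.021]
force: [0.2, 0.9, 0.5]
gripper_width: 0.08
```

```bash
python3 chk.py 26
python3 - <<'E'
from h import *
c=cap('wrist','wr26');cylaxis(c,(.35,-.02,.1),(.6,.2,.36)); hookang(c,lim=20)
c=cap('top','to26');hookang(c,lim=20)
E
```

```text
27.15 [0.3764 0.0895 0.3722] [0.043 0.705 0.708 0.021] 0.07997780901065592 [0.25 0.9  0.46]
0.03 5 dev deg -2.6 [0.5324 0.0334 0.2185]
0.05 22 dev deg -0.3 [0.5143 0.0338 0.2217]
0.075 37 dev deg -4.6 [0.4926 0.0356 0.2274]
0.1 12 dev deg -0.3 [0.4699 0.0324 0.2344]
-0.006 5 0.1671 0.183 0.5047 [0.167 0.172 0.172 0.179 0.183]
-0.0 17 0.1833 0.2293 0.4908 [0.183 0.185 0.185 0.187 0.188 0.188 0.191 0.204 0.204 0.207 0.217 0.22
 0.221 0.222 0.224 0.226 0.229]
0.006 12 0.1869 0.2317 0.4927 [0.187 0.19  0.192 0.194 0.195 0.195 0.196 0.198 0.2   0.227 0.231 0.232]
0.012 9 0.1918 0.2355 0.4933 [0.192 0.194 0.195 0.195 0.196 0.197 0.23  0.234 0.236]
0.018 10 0.1948 0.242 0.4949 [0.195 0.195 0.195 0.196 0.197 0.199 0.236 0.236 0.237 0.242]
0.024 5 0.2373 0.2422 0.4923 [0.237 0.238 0.238 0.24  0.242]
0.03 8 0.1993 0.2397 0.4941 [0.199 0.233 0.235 0.237 0.238 0.238 0.239 0.24 ]
0.036 27 0.183 0.2369 0.5041 
0.042 36 0.1576 0.2291 0.5108 
0.048 46 0.1557 0.2218 0.5128 
0.054 49 0.1653 0.2219 0.5018 
axis [0.118 0.848 0.517] inl 2145 2788 tilt deg 58.8
0.03 128 dev deg -4.2 [0.5363 0.0345 0.217 ]
0.05 190 dev deg -2.8 [0.5136 0.0357 0.2225]
0.075 415 dev deg -9.8 [0.4897 0.0468 0.2255]
0.1 154 dev deg -1.7 [0.4683 0.0349 0.2355]
0.03 27 dev deg -0.8 [0.5363 0.0325 0.2166]
0.05 31 dev deg -0.5 [0.5134 0.0334 0.222 ]
0.075 92 dev deg -2.0 [0.4897 0.0347 0.2263]
0.1 28 dev deg -0.4 [0.4683 0.0315 0.2348]
```

View pics/sc26z.png

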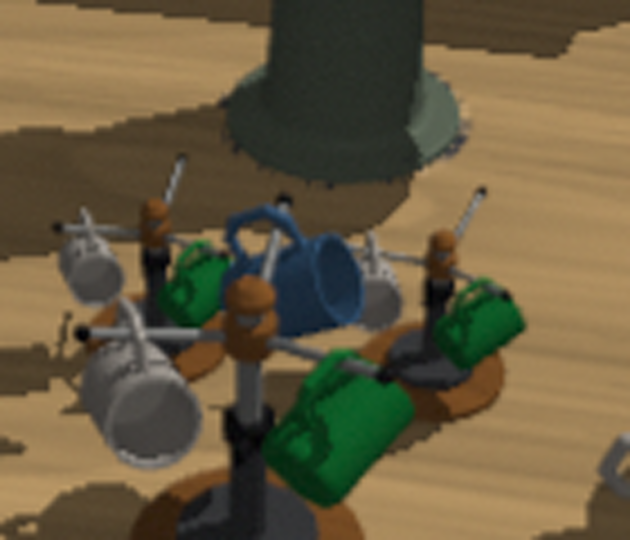

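View pics/wr26.png

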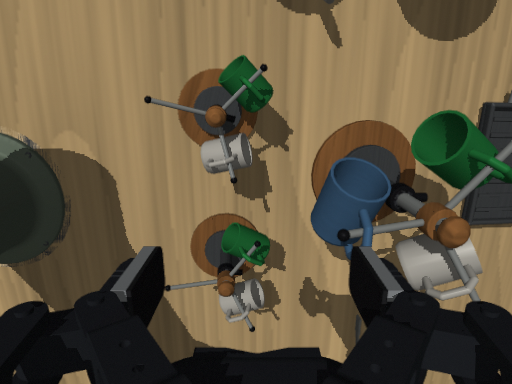

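View pics/to26.png

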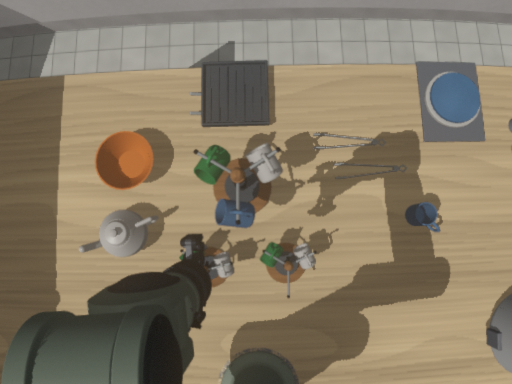

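Call:
play_rows(motion="0 0 0 0; 0 0 0 0; 0 0 0 0; 0 0 0 0; 0 0 0 0")

```text
time_s: 27.8
position: [0.3789, 0.0894, 0.372]
orientation: [0.043, 0.705, 0.708, 0.022]
force: [-0.5, -0.5, 0.7]
gripper_width: 0.0809
```

```bash
cat > st.py <<'E'
from h import *
import sys
c0=dict(np.load(f'pics/wr{sys.argv[1]}.npz'))
t=sys.argv[2]
o=env.get_obs();print(o['time_s'],o['position'].round(4))
cs=cap('scene','sc'+t);q,m=blue(cs,(.36,-.05,.1),(.56,.15,.3));print('sc',len(q),np.median(q,0).round(4),q.min(0).round(4),q.max(0).round(4))
p=dict(np.load(f'pics/sc{sys.argv[1]}.npz'))
d=np.abs(p['image'].astype(int)-cs['image']).max(-1)[90:210,220:360];print('scene diff px>25:',(d>25).sum(),'mug centroid px',np.argwhere(m).mean(0),np.argwhere(blue(p,(.36,-.05,.1),(.56,.15,.3))[1]).mean(0))
c=cap('wrist','wr'+t);cylaxis(c,(.35,-.02,.1),(.6,.2,.36));hookang(c0,lim=4);hookang(cs,lim=5)
E
python3 st.py 26 27
```

```text
27.8 [0.3789 0.0894 0.372 ]
sc 424 [0.4961 0.0588 0.1904] [ 0.4584 -0.001   0.1544] [0.5289 0.093  0.2409]
scene diff px>25: 19 mug centroid px [151.4009434  287.88443396] [151.44       287.68470588]
axis [0.109 0.855 0.508] inl 2159 2796 tilt deg 59.5
0.03 61 dev deg -1.2 [0.5357 0.0326 0.2181]
0.05 135 dev deg -1.9 [0.513  0.0339 0.2238]
0.075 115 dev deg -1.9 [0.4852 0.0348 0.231 ]
0.1 154 dev deg -1.7 [0.4683 0.0349 0.2355]
0.03 6 dev deg -1.3 [0.5322 0.0331 0.2187]
0.05 16 dev deg -0.8 [0.5146 0.0324 0.2226]
0.075 16 dev deg -1.3 [0.4928 0.0338 0.2296]
0.1 12 dev deg -0.3 [0.4712 0.0327 0.2354]
```

Call:
play_rows(motion="0 0 0 0; 0 0 0 0; 0 0 0 0; 0 0 0 0; 0 0 0 0")

```text
time_s: 28.4
position: [0.3788, 0.0894, 0.3719]
orientation: [0.043, 0.705, 0.708, 0.021]
force: [-0.1, 0.3, 0.3]
gripper_width: 0.0805
```

Call:
play_rows(motion="0 0 0 0; 0 0 0 0; 0 0 0 0; 0 0 0 0; 0 0 0 0")

```text
time_s: 28.9
position: [0.3788, 0.0894, 0.372]
orientation: [0.043, 0.705, 0.708, 0.022]
force: [0.0, -0.0, 0.1]
gripper_width: 0.0805
```

```bash
python3 st.py 27 28
```

```text
28.9 [0.3788 0.0894 0.372 ]
sc 427 [0.4958 0.0588 0.1909] [ 4.583e-01 -3.000e-04  1.555e-01] [0.5304 0.0925 0.241 ]
scene diff px>25: 3 mug centroid px [151.33255269 287.73067916] [151.4009434  287.88443396]
axis [0.114 0.85  0.514] inl 2051 2819 tilt deg 59.1
0.03 65 dev deg -1.1 [0.5353 0.0327 0.2183]
0.05 134 dev deg -1.9 [0.5127 0.0338 0.2238]
0.075 116 dev deg -2.0 [0.4856 0.0348 0.2309]
0.1 152 dev deg -1.7 [0.4686 0.0349 0.2355]
0.03 5 dev deg -2.6 [0.5329 0.0335 0.2181]
0.05 20 dev deg -1.2 [0.514  0.0325 0.2219]
0.075 17 dev deg -0.7 [0.4936 0.0332 0.2296]
0.1 13 dev deg -0.7 [0.4709 0.0328 0.234 ]
```

Run:
```python
from h import *
a=dict(np.load('pics/scene0.npz'))['image'];b=dict(np.load('pics/sc28.npz'))['image']
for n,(u0,v0,u1,v1) in dict(tongs=(120,190,205,240),bowl=(350,212,415,265),teapot=(350,168,425,215)).items():
    g=[cv2.Canny(cv2.cvtColor(x[v0:v1,u0:u1],cv2.COLOR_RGB2GRAY),60,150)for x in(a,b)]
    print(n,cv2.phaseCorrelate(*[cv2.cvtColor(x[v0:v1,u0:u1],cv2.COLOR_RGB2GRAY).astype(np.float32) for x in(a,b)]),g[0].astype(bool).sum(),(g[0]!=g[1]).sum())
env.close_job()
```

```text
tongs ((-0.49587806160192116, 0.2503050196189527), 0.23152611372205947) 593 566
bowl ((0.0007311877352691454, 0.0022300295749282384), 1.012109776399263) 281 44
teapot ((0.5363854228733658, 0.05922129793727038), 1.0151900809341008) 333 65
the job is handed in; nothing more can be done
```

The blue mug is hanging by its handle on the free hook of the large carousel, with the hook at the front. I handed the job in at about 29 s; no verdict was reported.

**What I did:** I turned the carousel about 112° clockwise with the closed fingers against the free hook. Then I threaded the blue mug nearest the base onto the hook. My first grip was too low to let it down tilted, so I backed out, set the mug on the counter and gripped it again at the rim. I then lowered it so it tilted to about 60° with the hook carrying the handle, and let go. The hook took about 9 N at most. Setting the mug down for the regrip pressed it on the counter with 34 N.

**Last checks:**
- **Hook direction:** 0.5 to 2° off straight ahead, depending on the camera; they disagree within their calibration.
- **Mug at rest:** it leans 59°. Two pictures 1.1 s apart showed almost no change and its centre shifted less than 0.2 pixel. The gripper was well clear.
- **Place on the hook:** the handle sits about 83 mm from the axis instead of the suggested 78 mm.
- **Bowl:** unmoved in the before-and-after image comparison.
- **Teapot:** the comparison gave a 0.5-pixel shift. I never touched it and put this down to changed shadows, but did not check further.
- **Tongs:** the comparison was inconclusive (weak match, probably shadows). The arm stayed away from them and they looked unmoved in the pictures.

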